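# Put the washed boards back in the stepped spice shelf and restock it

### The arm

A 6-joint arm with a two-finger parallel gripper is mounted at the origin on the work surface. World frame = base frame: x ahead of the robot, y to its left, z up, the work surface at z = 0. Lengths are in m, angles in degrees, forces in N, time in s.
With the tool pointing down it reaches from about 0.375 to 0.9 m from the base axis. Payload 3.1 kg.
Tool frame: the origin (TCP) lies on the front face of the gripper's body, between the roots of the fingers; the fingertips stand 70 mm ahead of it and the grasp point (between the pads) lies 51 mm ahead of it (bot.tip_extent is the distance from the TCP to the fingertips, in m); z points along the fingers, x is the direction in which the jaws open and shut, and the axes are right-handed (so a half turn about z gives the same grasp; the last joint's range is limited). The gripper opens to 87 mm and grips with 3 to 60 N. Pads are 19 mm wide; open, the fingers measure 117 mm over their backs; the gripper's body (75 mm by 190 mm) begins 51 mm behind the grasp point.
Start: joints at [63.684, 30.224, 82.088, -0, 67.689, -10.227], TCP at [0.173, 0.601, 0.292] pointing down, gripper open.
Joint ranges: [-176.69, 176.69], [-43.24, 126.21], [12.49, 139.97], [-82, 262], [0, 151.66], [-163.58, 163.58]. Speed limits (degrees/s): [159.86, 159.86, 180, 180, 180, 180].

### API

Orientations are given as a 3x3 rotation matrix whose columns are the frame's x, y, z axes.
In Python, from rig import bot, viewer, ticket gives the robot as it stands. The module is installed in compiled form; this text tells all that it offers.
- The arm moves only by the tool arm_command, never from a script. Its argument "targets" is a list of rows, each an object with "rot": the turn, a rotation vector about the tool's x, y, z in degrees, a list of three; "offset": the shift along the tool's x, y, z in cm, a list of three; "gripper": the closure, from 0 (fully open) to 1 (shut). A call has 1 to 8 rows; each row is the pose to reach, as a shift and turn from the pose commanded when the call began, along the tool's axes at that moment; what a row does not reach only later rows make up. A row lasts 1/10 s, in which the tool goes at most 50 mm and 8.59 degrees, less where a joint would pass 70% of its speed; a pose out of reach is approached as far as the arm can. A call with a gripper value outside its range is refused whole. The fingers move at their own pace and stop on an object; the grip force is fixed at half the most. Time passes only in rows, so rows that repeat a pose let the fingers close. It gives the time, the measured TCP pose, the force and the opening at its end, in the units of the state.
- bot.read_state(): the state, without advancing time (a new reading comes with each control period).
- viewer.capture(name): name is "side" or "top"; returns a dict with "frame" (400x640x3 uint8, red, green, blue), "fx", "fy", "cx", "cy" (pixels), "view" (4x4, takes a point from world to camera coordinates). Camera axes: x right, y down, z forward; pixel columns grow to the right and rows downward; lengths in m; the calibration is good to about 2 mm. A picture is of the moment at which its call begins. There is no depth.
- ticket.hand_in(): hands the job in, once; it reports no verdict.
The state is a dict: "time_s": time; "joint_positions": joint angles; "qvel": joint speeds; "tau": joint torques, N m; "position": TCP position; "tcp_rot": TCP orientation; "force": force on the tool from outside, world axes, zero at the start; "moment": the same for the moment, N m; "opening": opening from 0.0 (shut) to 1.0 (fully open).
Only numpy, scipy, OpenCV 4.12 (cv2) and the standard library are available. Lean on these libraries where they do the work, as an engineer would, in place of code of your own. Each camera call takes 0.05 s, during which the arm holds its last target. There are 200 camera calls.

### The job

The boards of the stepped spice shelf have been washed: put both back, each pushed into the sprung jaw at the left end and its right end lowered until it sits flat and fully home in both holders. Then stand all the spice tins that are out on the counter upright on the shelf, well on the boards, the short ones on the low front step and the tall ones on the high back step, so that all can be seen. Leave the jug, the butter and the bowl where they are.

Things in the scene. Friction and masses are not known exactly. Their poses are not given: they have to be found in the camera images.
- shelf: stepped counter shelf, fixed: two dark steel end plates 250 mm apart joined by two thin rods; two wooden boards drop in as steps. Origin on the counter midway between the steps; x points from the low front step to the high back step (away from the robot), y along the steps to the left, z up. Each board end goes in a bright steel shoe: sprung jaws at the left (+y), fixed ones at the right (-y)
- front_seat (a point): centre of the front step's board when it is home, level and against the fixed shoe's back wall (50 mm nearer the robot than the shelf's origin, 46 mm above the counter; the board's upper face is then at 52 mm); axes as the shelf's
- back_seat (a point): centre of the back step's board when it is home (50 mm beyond the shelf's origin, 91 mm above the counter; upper face then at 97 mm); axes as the shelf's
- front_stop (a point): the front step's fixed shoe: this point is on its back wall, 100 mm to the right (-y) of front_seat. Open to the left, with a 16 mm deep ledge under the board's end, cheeks 64 mm apart, flared at the top, and a lip that overhangs the board's end by 8 mm, its underside 16 mm and its top 19 mm above the ledge
- back_stop (a point): the back step's fixed shoe, same form: this point is on its back wall, 100 mm to the right (-y) of back_seat
- jaw_front_mouth (a point): front step's sprung jaw: middle of its mouth, at the mid-height of a board on its ledge; moves with the jaw. A shoe like the fixed one (ledge 16 mm deep, lip 8 mm, cheeks 64 mm apart), its cheeks flared sideways at the mouth; its back wall is 16 mm further left (+y)
- jaw_back_mouth (a point): the same for the back step's sprung jaw
- jaw_front (a joint): slide of the front sprung jaw, m: 0 when empty, grows as it is pushed left (+y), stop at 0.026. At 0 its back wall is 92 mm left of front_seat, so a board at home holds it at 0.008; at 0.018 or more the board's right end, held up till then, can be lowered past the fixed lip, and when let go slides right under it. Spring: 1.5 N at 0, 3.5 N at 0.008, 7 N at 0.022
- jaw_back (a joint): the same for the back step's sprung jaw (back wall 92 mm left of back_seat at 0)
- board_a_c (a point): centre of a plain wooden shelf board, 60 mm (x) by 200 mm (y) by 12 mm (z), about 130 g, lying flat on the counter at the start. The two boards are alike: either fits either step, either way round. It can be held across its 60 mm width
- board_b_c (a point): centre of a plain wooden shelf board, 60 mm (x) by 200 mm (y) by 12 mm (z), about 130 g, lying flat on the counter at the start. The two boards are alike: either fits either step, either way round. It can be held across its 60 mm width
- short_1_c (a point): centre (half-way up) of a short bare metal spice tin, a cylinder 46 mm in diameter and 60 mm tall, about 160 g, standing on the counter; z is its axis. Absent in some runs
- short_2_c (a point): centre (half-way up) of a short bare metal spice tin, a cylinder 46 mm in diameter and 60 mm tall, about 160 g, standing on the counter; z is its axis. Absent in some runs
- short_3_c (a point): centre (half-way up) of a short bare metal spice tin, a cylinder 46 mm in diameter and 60 mm tall, about 160 g, standing on the counter; z is its axis. Absent in some runs
- tall_1_c (a point): centre (half-way up) of a tall paper-wrapped spice tin, a cylinder 48 mm in diameter and 88 mm tall, about 220 g, standing on the counter; z is its axis. Absent in some runs
- tall_2_c (a point): centre (half-way up) of a tall paper-wrapped spice tin, a cylinder 48 mm in diameter and 88 mm tall, about 220 g, standing on the counter; z is its axis. Absent in some runs
- tall_3_c (a point): centre (half-way up) of a tall paper-wrapped spice tin, a cylinder 48 mm in diameter and 88 mm tall, about 220 g, standing on the counter; z is its axis. Absent in some runs
- jug: white ceramic jug with a handle, 96 mm wide and 100 mm tall, not part of the job; origin under its centre
- butter: paper butter packet 35 x 125 x 35 mm, not part of the job; origin under its centre
- bowl: white bowl 140 mm wide and 55 mm tall, not part of the job; origin under its centre

How it is judged (in metres and radians):
On the way:
1. both boards lie home in the shelf, one on each step (((distance between board_a_c and front_seat below 0.007 m and angle between the y axis of each of board_a_c, board_b_c and the y axis of shelf, either way round below 0.05 rad and angle between each of board_a_c, board_b_c's own z axis and vertical below 0.03 rad and distance between board_b_c and back_seat below 0.007 m) or (distance between board_a_c and back_seat below 0.007 m and angle between the y axis of each of board_a_c, board_b_c and the y axis of shelf, either way round below 0.05 rad and angle between each of board_a_c, board_b_c's own z axis and vertical below 0.03 rad and distance between board_b_c and front_seat below 0.007 m))), for 0.3 s.
At the end, for the whole second after the job is handed in: Each step has a board home: centre within 7 mm of its seat, turned under 0.05 rad, tilted under 0.03. Short tins on the front board, tall on the back: tilt under 0.08 rad, centre within 20 mm of the board's centreline and 80 mm of its middle, foot within 6 mm of its face, at rest (((distance between board_a_c and front_seat below 0.007 m and angle between the y axis of each of board_a_c, board_b_c and the y axis of shelf, either way round below 0.05 rad and angle between each of board_a_c, board_b_c's own z axis and vertical below 0.03 rad and distance between board_b_c and back_seat below 0.007 m) or (distance between board_a_c and back_seat below 0.007 m and angle between the y axis of each of board_a_c, board_b_c and the y axis of shelf, either way round below 0.05 rad and angle between each of board_a_c, board_b_c's own z axis and vertical below 0.03 rad and distance between board_b_c and front_seat below 0.007 m)) and x of short_1_c in the frame of front_seat between -0.02 and 0.02 m and y of short_1_c in the frame of front_seat between -0.08 and 0.08 m and z of short_1_c in the frame of front_seat between 0.03 and 0.042 m and angle between each of short_1_c, short_2_c, short_3_c, tall_1_c, tall_2_c, tall_3_c's own z axis and vertical below 0.08 rad and linear speed of each of short_1, short_2, short_3, tall_1, tall_2, tall_3, board_a, board_b below 0.02 m/s and x of short_2_c in the frame of front_seat between -0.02 and 0.02 m and y of short_2_c in the frame of front_seat between -0.08 and 0.08 m and z of short_2_c in the frame of front_seat between 0.03 and 0.042 m and x of short_3_c in the frame of front_seat between -0.02 and 0.02 m and y of short_3_c in the frame of front_seat between -0.08 and 0.08 m and z of short_3_c in the frame of front_seat between 0.03 and 0.042 m and x of tall_1_c in the frame of back_seat between -0.02 and 0.02 m and y of tall_1_c in the frame of back_seat between -0.08 and 0.08 m and z of tall_1_c in the frame of back_seat between 0.044 and 0.056 m and x of tall_2_c in the frame of back_seat between -0.02 and 0.02 m and y of tall_2_c in the frame of back_seat between -0.08 and 0.08 m and z of tall_2_c in the frame of back_seat between 0.044 and 0.056 m and x of tall_3_c in the frame of back_seat between -0.02 and 0.02 m and y of tall_3_c in the frame of back_seat between -0.08 and 0.08 m and z of tall_3_c in the frame of back_seat between 0.044 and 0.056 m); the robot touches nothing.
It fails at once if the jug is shoved about (more than 30 mm) (distance of jug from where it was at the start of the episode above 0.03 m).
It fails at once if the butter is shoved about (more than 30 mm) (distance of butter from where it was at the start of the episode above 0.03 m).
It fails at once if the bowl is shoved about (more than 30 mm) (distance of bowl from where it was at the start of the episode above 0.03 m).
Of short_1, short_2, short_3, tall_1, tall_2, tall_3 only 4 to 6 are there at a start; the rules pass over those that are not, and their reading is None.
At some moment in a run one of board_a, board_b may be knocked a few centimetres aside while the robot is not near it.
Once in a run the grip may slacken for a moment while it holds something.
It also fails if it takes over 210 s, if anything falls off the work surface, if the arm or the gripper's body presses on something with over 40 N, if the wrist force passes 120 N, or if a joint passes its speed limit or range.

## Working session

There is one attempt and no reset: what is moved stays moved. The work goes in short steps, Python scripts to look and compute and a tool call to move; the robot and the scene stay as the last step left them, time stands still between calls to the robot, and variables do not carry over. Pictures are saved under pics/ and viewed, about 12 in all and at most 16, crops included, and the job is handed in when it is done.

Besides the shell and the picture viewer there is one more tool, called after "Emit:" in YAML: its name, and indented under it one key for each argument. arm_command: Moves the arm, as the interface text tells. Its arguments: {"type":"object","properties":{"targets":{"type":"array"}},"required":["targets"]}

```bash
mkdir -p pics
cat > h.py <<'E'
import numpy as np, cv2
from rig import bot, viewer, ticket
def cap(n,f=None):
    c=viewer.capture(n)
    if f: cv2.imwrite('pics/'+f, c['frame'][:,:,::-1])
    return c
def ray(c,u,v):
    V=np.array(c['view']); R=V[:3,:3]; o=-R.T@V[:3,3]
    d=R.T@np.array([(u-c['cx'])/c['fx'],(v-c['cy'])/c['fy'],1]); return o,d
def onz(c,u,v,z):
    o,d=ray(c,u,v); return o+d*(z-o[2])/d[2]
def proj(c,p):
    V=np.array(c['view']); q=V[:3,:3]@np.array(p)+V[:3,3]
    return np.array([c['fx']*q[0]/q[2]+c['cx'],c['fy']*q[1]/q[2]+c['cy']])
E
python3 - <<'E'
from h import *
for n in('top','side'):
    c=cap(n,n+'0.png'); print(n,c['fx'],c['cx'],c['cy'],np.round(ray(c,320,200),3).tolist()); print(np.round(c['view'],3).tolist())
s=bot.read_state(); print(s)
E
```

```text
top 372.2547651746474 326.0010447875772 199.53592193130225 [[0.406, -0.02, 0.985], [0.189, 0.021, -0.982]]
[[0.001, -1.0, -0.005, -0.015], [-0.982, -0.0, -0.19, 0.586], [0.19, 0.005, -0.982, 0.89], [0.0, 0.0, 0.0, 1.0]]
side 469.69648124456967 323.4235874274283 194.43470125162958 [[-0.147, -1.07, 0.791], [0.501, 0.713, -0.491]]
[[0.809, -0.587, -0.013, -0.499], [-0.291, -0.382, -0.877, 0.242], [0.51, 0.713, -0.481, 1.218], [0.0, 0.0, 0.0, 1.0]]
{'time_s': 0.1, 'joint_positions': array([ 6.36834065e+01,  3.02718535e+01,  8.21510474e+01, -1.36484838e-03,
        6.76885323e+01, -1.02273775e+01]), 'qvel': array([ 0.04895206, -0.03373087, -0.21660285,  0.0179138 ,  0.01068613,
       -0.02604548]), 'tau': array([-7.69059861e-04, -4.40984774e+01, -1.77149087e+01,  6.35182508e-02,
        5.33860386e-02, -3.42157296e-05]), 'position': array([0.17294322, 0.60003468, 0.29137739]), 'tcp_rot': array([[ 2.77124297e-01,  9.60833708e-01, -8.42469138e-04],
       [ 9.60832163e-01, -2.77125388e-01, -1.75307402e-03],
       [-1.91788219e-03, -3.23652041e-04, -9.99998108e-01]]), 'force': array([-0.16118242, -0.02092615, -0.28373677]), 'moment': array([ 0.01944332, -0.05746976, -0.00272503]), 'opening': 1.0007974104916013}
```

View pics/top0.png

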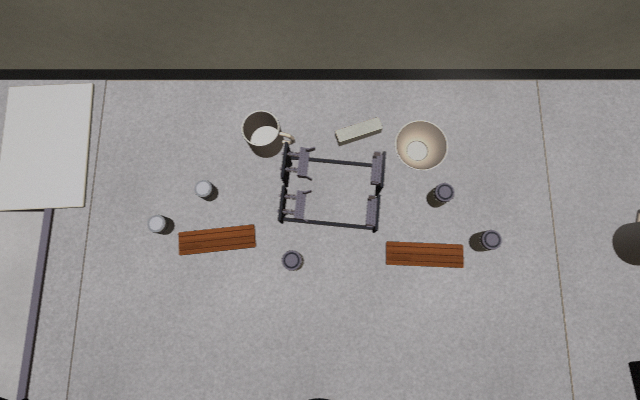

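View pics/side0.png

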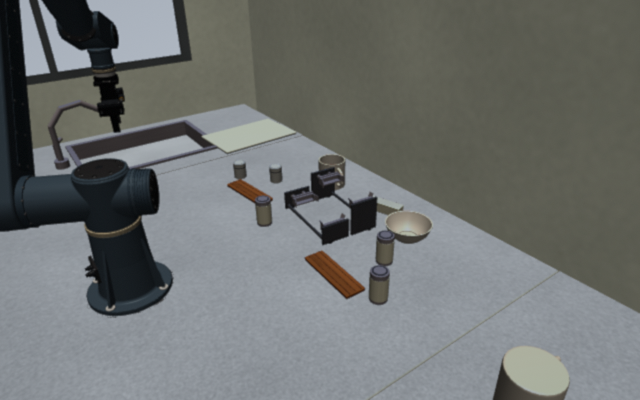

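Top view: shelf around (330,190), boards at (217,240) and (425,255). Short tins are at (204,189) and (158,224), tall tins at (292,261), (444,192) and (490,240), and the jug, butter and bowl are behind the shelf. The side view agrees.

Run:
```python
from h import *
c=cap('top'); f=c['frame']; s=cap('side'); g=s['frame']
a=cv2.resize(f[135:245,265:400],None,fx=4.4,fy=4.4,interpolation=cv2.INTER_CUBIC)
b=cv2.resize(g[160:250,275:385],None,fx=4.4,fy=4.4,interpolation=cv2.INTER_CUBIC)
o=np.zeros((a.shape[0],a.shape[1],3),np.uint8); cv2.imwrite('pics/shelf_top.png',cv2.convertScaleAbs(a,alpha=1.8)[:,:,::-1]); cv2.imwrite('pics/shelf_side.png',cv2.convertScaleAbs(b,alpha=1.8)[:,:,::-1])
hsv=cv2.cvtColor(f,cv2.COLOR_RGB2HSV)
m=((hsv[:,:,1]>120)&(hsv[:,:,2]>50)).astype(np.uint8)
n,l,st,ce=cv2.connectedComponentsWithStats(m)
for i in range(1,n):
    if st[i,4]>300:
        P=np.argwhere(l==i)[:,::-1].astype(float)
        W=np.array([onz(c,u,v,.012)[:2] for u,v in P]); mu=W.mean(0); r=cv2.minAreaRect(W.astype(np.float32)*1000)
        w,V=np.linalg.eigh(np.cov((W-mu).T)); d=V[:,1]*np.sign(V[1,1])
        print('board',ce[i].round(1),st[i,4],mu.round(4),'yaw',np.degrees(np.arctan2(-d[0],d[1])).round(2),[np.round(x,1) for x in r])
# tins: mask of things unlike counter
for (u,v,z) in((204,189,.06),(158,224,.06),(292,261,.088),(444,192,.088),(490,240,.088)):
    print(u,v,onz(c,u,v,z).round(3), proj(s,onz(c,u,v,z)).round(0))
tiles=[cv2.resize(f[v-17:v+17,u-17:u+17],(250,250),interpolation=cv2.INTER_CUBIC) for u,v in((204,189),(158,224),(292,261),(444,192),(490,240))]
tiles.append(tiles[0]*0)
cv2.imwrite('pics/tins.png',cv2.convertScaleAbs(np.vstack([np.hstack(tiles[:3]),np.hstack(tiles[3:])]),alpha=1.6)[:,:,::-1])
```

```text
board [216.5 239.4] 1715 [0.4886 0.2714] yaw 6.2 [array([488.8, 270.9]), array([ 59.1, 197.6]), np.float64(6.2)]
board [424.3 254.2] 1765 [ 0.4507 -0.2686] yaw -2.34 [array([ 451., -268.]), array([196.9,  59.2]), np.float64(87.6)]
204 189 [0.613 0.296 0.06 ] [275. 166.]
158 224 [0.523 0.406 0.06 ] [239. 163.]
292 261 [0.431 0.066 0.088] [262. 199.]
444 192 [ 0.599 -0.305  0.088] [384. 234.]
490 240 [ 0.481 -0.408  0.088] [377. 270.]
```

View pics/shelf_top.png

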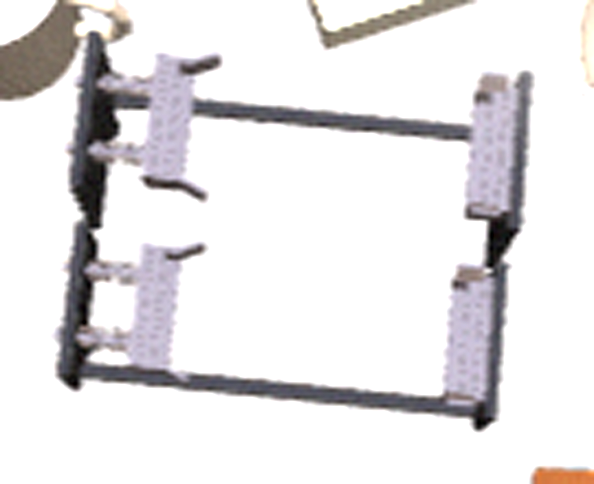

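View pics/tins.png

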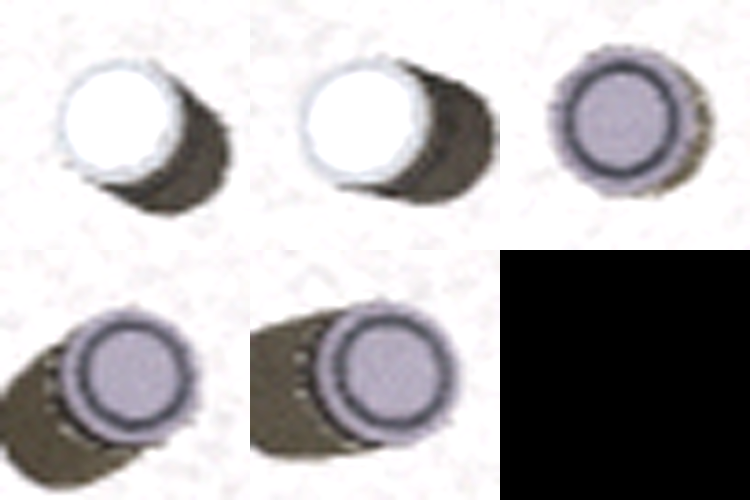

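Run:
```python
from h import *
f=cap('top')['frame']; g=cap('side')['frame']
def up(a,k): return cv2.convertScaleAbs(cv2.resize(a,None,fx=k,fy=k,interpolation=cv2.INTER_CUBIC),alpha=1.5)[:,:,::-1]
o=np.hstack([up(f[142:240,276:321],6),up(f[142:240,352:392],6)])
print(o.shape); cv2.imwrite('pics/st2.png',o)
o=up(g[160:248,276:384],7); print(o.shape); cv2.imwrite('pics/ss2.png',o[:600])
```

```text
(588, 510, 3)
(616, 756, 3)
```

View pics/st2.png

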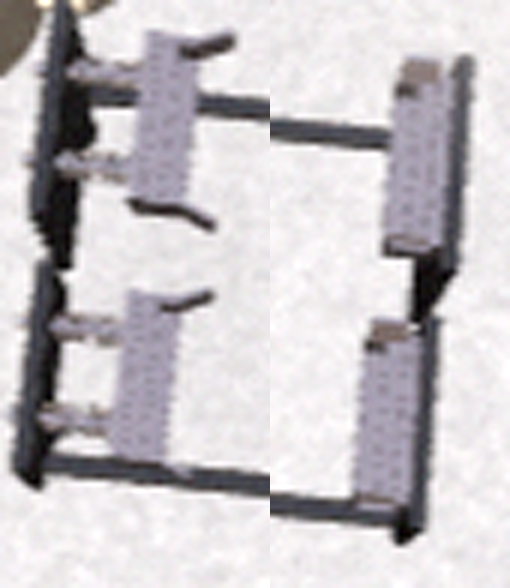

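View pics/ss2.png

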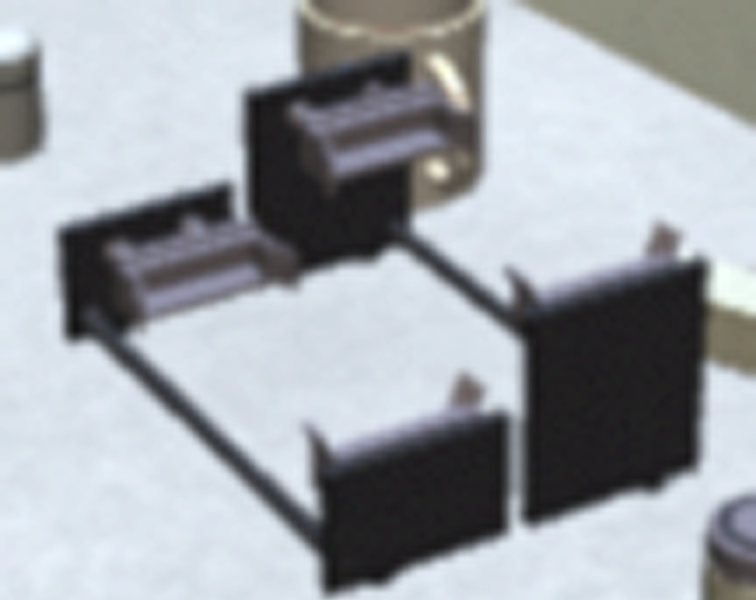

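Run:
```python
from h import *
T=cap('top'); S=cap('side')
t=lambda x,y,z: onz(T,(276 if x<270 else 352-45)+(x+.5)/6-.5,142+(y+.5)/6-.5,z)[:2]
s=lambda x,y,z: onz(S,276+(x+.5)/7-.5,160+(y+.5)/7-.5,z)[:2]
print('side plates bottom')
for p in((327,592),(508,535),(530,523),(702,468)): print(p,s(*p,0).round(4),s(*p,.003).round(4))
print('front ledge R edge pts z40'); 
for p in((354,500),(363,345)): print(t(*p,.040).round(4))
print('back R z85')
for p in((382,248),(394,85)): print(t(*p,.085).round(4))
print('front jaw z40')
for p in((163,460),(181,310)): print(t(*p,.040).round(4))
print('back jaw z85')
for p in((185,207),(200,50)): print(t(*p,.085).round(4))
# line yaw from rods
a=t(45,463,.02);b=t(390,517,.02);print('rod front',a.round(4),b.round(4),np.degrees(np.arctan2((b-a)[0],-(b-a)[1])).round(2))
a=t(110,95,.02);b=t(385,138,.02);print('rod back',a.round(4),b.round(4),np.degrees(np.arctan2((b-a)[0],-(b-a)[1])).round(2))
for n,u,v,z in(('s1',202.9,188.3,.06),('s2',156.1,223.2,.06),('t1',290.9,260.2,.088),('t2',444.7,191.6,.088),('t3',491.3,239.3,.088)): print(n,onz(T,u,v,z).round(4))
```

```text
side plates bottom
(327, 592) [ 0.5116 -0.1389] [ 0.5092 -0.1425]
(508, 535) [ 0.599  -0.1512] [ 0.5961 -0.1546]
(530, 523) [ 0.6124 -0.1496] [ 0.6095 -0.1531]
(702, 468) [ 0.701  -0.1614] [ 0.6977 -0.1648]
front ledge R edge pts z40
[ 0.5232 -0.1157]
[ 0.5903 -0.1208]
back R z85
[ 0.6224 -0.1247]
[ 0.6927 -0.1312]
front jaw z40
[0.5403 0.0448]
[0.6057 0.0379]
back jaw z85
[0.6399 0.034 ]
[0.7081 0.0284]
rod front [0.5418 0.0976] [ 0.5183 -0.1332] -5.82
rod back [0.7088 0.0722] [ 0.6886 -0.1347] -5.56
s1 [0.6144 0.2991 0.06  ]
s2 [0.5248 0.4108 0.06  ]
t1 [0.4328 0.0685 0.088 ]
t2 [ 0.5997 -0.3069  0.088 ]
t3 [ 0.4827 -0.4115  0.088 ]
```

```bash
cat >> h.py <<'E'
from scipy.spatial.transform import Rotation as Ro
YAW=-5.75; EX=np.array([np.cos(np.radians(YAW)),np.sin(np.radians(YAW)),0]); EY=np.array([-EX[1],EX[0],0])
FS=np.array([.5663,-.0346,.046]); BS=FS+.1*EX+[0,0,.045]
def down(yaw,tilt=0):
    "tool down, jaws along yaw; tilt>0 raises the right (-y) end of what is held"
    y=np.radians(yaw); x=np.array([np.cos(y),np.sin(y),0]); z=np.array([0,0,-1.]); R=np.c_[x,np.cross(z,x),z]
    return R if not tilt else Ro.from_rotvec(-np.radians(tilt)*x).as_matrix()@R
def plan(*wp):
    "each wp: (TCP xyz, R); prints each move from the one before"
    s=bot.read_state(); p,R=s['position'],s['tcp_rot']; print('t',round(s['time_s'],1),'p',p.round(4),'open',round(s['opening'],3),'F',s['force'].round(1))
    for q,Q in wp:
        o=R.T@(np.array(q)-p)*100; w=Ro.from_matrix(R.T@Q).as_rotvec(degrees=True)
        print('offset',o.round(2).tolist(),'rot',w.round(1).tolist(),'rows',round(max(np.linalg.norm(o)/5,np.linalg.norm(w)/8.59),1)); p,R=np.array(q),Q
E
python3 - <<'E'
from h import *
R=down(6.2)
plan(([.4886,.2714,.16],R),([.4886,.2714,.072],R))
E
```

```text
t 0.4 p [0.1731 0.6004 0.2921] open 0.997 F [ 0.1 -0.1  0. ]
offset [-22.87, 39.43, 13.22] rot [0.0, 0.0, 67.7] rows 9.5
offset [0.0, 0.0, 8.8] rot [0.0, 0.0, 0.0] rows 1.8
```

Emit:
arm_command:
  targets:
    - {"rot": [0, 0, 8.5], "offset": [-2.9, 4.9, 1.6], "gripper": 0}
    - {"rot": [0, 0, 17], "offset": [-5.7, 9.9, 3.3], "gripper": 0}
    - {"rot": [0, 0, 25.5], "offset": [-8.6, 14.8, 5], "gripper": 0}
    - {"rot": [0, 0, 34], "offset": [-11.4, 19.7, 6.6], "gripper": 0}
    - {"rot": [0, 0, 42.5], "offset": [-14.3, 24.6, 8.3], "gripper": 0}
    - {"rot": [0, 0, 51], "offset": [-17.2, 29.6, 10], "gripper": 0}
    - {"rot": [0, 0, 59.5], "offset": [-20, 34.5, 11.6], "gripper": 0}
    - {"rot": [0, 0, 67.7], "offset": [-22.9, 39.4, 13.2], "gripper": 0}

```text
time_s: 1.2
position: [0.4403, 0.3217, 0.1804]
tcp_rot: [[0.995, 0.102, 0.001], [0.102, -0.995, 0.0], [0.001, -0.0, -1.0]]
force: [0.8, 0.2, -0.5]
opening: 1.003
```

Run:
```python
from h import *
R=down(6.2)
plan(([.4886,.2714,.072],R))
```

```text
t 1.2 p [0.4403 0.3217 0.1804] open 1.003 F [ 0.8  0.2 -0.5]
offset [4.28, 5.51, 10.84] rot [-0.0, -0.0, -0.3] rows 2.6
```

Emit:
arm_command:
  targets:
    - {"rot": [0, 0, 0], "offset": [0, 0, 0], "gripper": 0}
    - {"rot": [0, 0, 0], "offset": [0, 0, 0], "gripper": 0}
    - {"rot": [0, 0, 0], "offset": [0, 0, 0], "gripper": 0}

```text
time_s: 1.5
position: [0.4382, 0.3237, 0.1809]
tcp_rot: [[0.994, 0.11, -0.0], [0.11, -0.994, 0.0], [-0.0, -0.0, -1.0]]
force: [-0.2, 0.8, -0.2]
opening: 1.001
```

Run:
```python
from h import *
R=down(6.2)
plan(([.4886,.2714,.071],R))
```

```text
t 1.5 p [0.4382 0.3237 0.1809] open 1.001 F [-0.2  0.8 -0.2]
offset [4.44, 5.75, 10.99] rot [-0.0, 0.0, 0.1] rows 2.6
```

Emit:
arm_command:
  targets:
    - {"rot": [0, 0, 0], "offset": [4.44, 5.75, 4], "gripper": 0}
    - {"rot": [0, 0, 0], "offset": [4.44, 5.75, 6], "gripper": 0}
    - {"rot": [0, 0, 0], "offset": [4.44, 5.75, 9], "gripper": 0}
    - {"rot": [0, 0, 0], "offset": [4.44, 5.75, 10.95], "gripper": 0}
    - {"rot": [0, 0, 0], "offset": [4.44, 5.75, 10.95], "gripper": 0}
    - {"rot": [0, 0, 0], "offset": [4.44, 5.75, 10.95], "gripper": 0.6}
    - {"rot": [0, 0, 0], "offset": [4.44, 5.75, 10.95], "gripper": 0.6}
    - {"rot": [0, 0, 0], "offset": [4.44, 5.75, 10.95], "gripper": 0.6}

```text
time_s: 2.3
position: [0.4888, 0.2717, 0.0716]
tcp_rot: [[0.994, 0.11, 0.001], [0.11, -0.994, 0.0], [0.001, -0.0, -1.0]]
force: [0.7, 0.1, 0.1]
opening: 0.812
```

Emit:
arm_command:
  targets:
    - {"rot": [0, 0, 0], "offset": [0, 0, 0], "gripper": 1}
    - {"rot": [0, 0, 0], "offset": [0, 0, 0], "gripper": 1}
    - {"rot": [0, 0, 0], "offset": [0, 0, 0], "gripper": 1}
    - {"rot": [0, 0, 0], "offset": [0, 0, 0], "gripper": 1}

```text
time_s: 2.7
position: [0.4892, 0.271, 0.0714]
tcp_rot: [[0.994, 0.108, 0.0], [0.108, -0.994, 0.001], [0.0, -0.0, -1.0]]
force: [-1.0, 2.0, 3.0]
opening: 0.688
```

Run:
```python
from h import *
# stage: left end well right of the jaw, tilted 8 deg; board mid 15 mm.. below grasp
def bt(c,tilt,yaw=YAW,d=.066):  # TCP for board centre c
    R=down(yaw,tilt); return c-R[:,2]*d,R
R=down(6.2)
p0=np.array([.4886,.2714,.16])
plan((p0,R),bt(FS+EY*-.045+[0,0,.06],0))
```

```text
t 2.7 p [0.4892 0.271  0.0714] open 0.688 F [-1.  2.  3.]
offset [-0.06, -0.05, -8.86] rot [-0.0, -0.0, 0.0] rows 1.8
offset [3.49, 35.66, -1.2] rot [0.0, 0.0, 12.0] rows 7.2
```

Emit:
arm_command:
  targets:
    - {"rot": [0, 0, 0], "offset": [0, 0, -3], "gripper": 1}
    - {"rot": [0, 0, 0], "offset": [0, 0, -6], "gripper": 1}
    - {"rot": [0, 0, 0], "offset": [0, 0, -10], "gripper": 1}
    - {"rot": [0, 0, 0], "offset": [0, 0, -12], "gripper": 1}
    - {"rot": [0, 0, 0], "offset": [0, 0, -12], "gripper": 1}

```text
time_s: 3.2
position: [0.4909, 0.271, 0.1939]
tcp_rot: [[0.994, 0.108, 0.006], [0.108, -0.994, 0.002], [0.006, -0.001, -1.0]]
force: [0.6, 0.2, -1.0]
opening: 0.683
```

Emit:
arm_command:
  targets:
    - {"rot": [0, 0, 1.5], "offset": [0.4, 4.4, 0], "gripper": 1}
    - {"rot": [0, 0, 3], "offset": [0.9, 8.9, 0], "gripper": 1}
    - {"rot": [0, 0, 4.5], "offset": [1.3, 13.3, 0], "gripper": 1}
    - {"rot": [0, 0, 6], "offset": [1.8, 17.8, 0], "gripper": 1}
    - {"rot": [0, 0, 7.5], "offset": [2.2, 22.3, 0], "gripper": 1}
    - {"rot": [0, 0, 9], "offset": [2.6, 26.7, 0], "gripper": 1}
    - {"rot": [0, 0, 10.5], "offset": [3, 31.2, 0], "gripper": 1}
    - {"rot": [0, 0, 12], "offset": [3.5, 35.6, 1], "gripper": 1}

```text
time_s: 4.0
position: [0.5623, -0.0815, 0.18]
tcp_rot: [[0.995, -0.102, -0.001], [-0.102, -0.995, 0.0], [-0.001, -0.0, -1.0]]
force: [1.5, 1.1, -1.9]
opening: 0.688
```

```bash
cat >> h.py <<'E'
def bt(c,tilt,yaw=YAW,d=.0654):
    R=down(yaw,tilt); return np.array(c)-R[:,2]*d,R
def boards(c,z):
    hsv=cv2.cvtColor(c['frame'],cv2.COLOR_RGB2HSV); m=((hsv[:,:,1]>120)&(hsv[:,:,2]>50)).astype(np.uint8)
    n,l,st,ce=cv2.connectedComponentsWithStats(m)
    for i in range(1,n):
        if st[i,4]>150:
            W=np.array([onz(c,u,v,z)[:2] for v,u in np.argwhere(l==i)]).astype(np.float32)*1000
            r=cv2.minAreaRect(W); print('comp',ce[i].round(1),st[i,4],'mean',W.mean(0).round(1),'rect',[np.round(x,1) for x in r])
E
python3 - <<'E'
from h import *
s=bot.read_state(); c=cap('top','held1.png'); 
p=s['position']+s['tcp_rot'][:,2]*.0654; print(p)
boards(c,p[2]+.006); boards(c,.012)
plan(bt(FS+EY*-.045+[0,0,.06],8))
E
```

```text
[ 0.56219279 -0.08144466  0.11462364]
comp [425.6 254.2] 1700 mean [ 445.8 -243.8] rect [array([ 446. , -241.5]), array([172.5,  52.6]), np.float64(87.6)]
comp [425.6 254.2] 1700 mean [ 450.8 -272. ] rect [array([ 450.9, -269.4]), array([194.1,  59.2]), np.float64(87.6)]
t 4.0 p [ 0.5646 -0.0884  0.1784] open 0.678 F [ 3.1 -4.6 -2. ]
offset [-0.38, -1.79, 0.76] rot [-7.7, -0.1, -0.4] rows 0.9
```

View pics/held1.png

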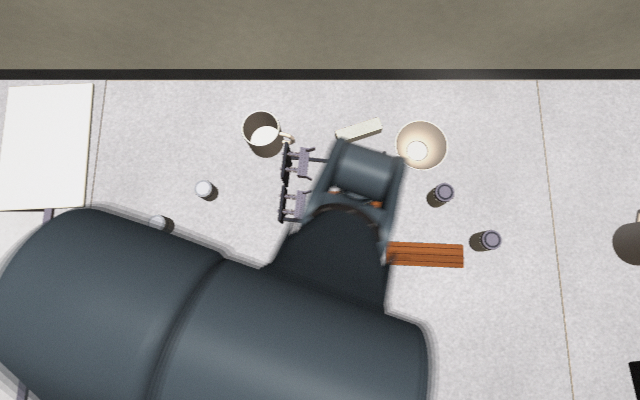

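The arm hides the held board in the top view, so I'll check from the side after tilting.

Emit:
arm_command:
  targets:
    - {"rot": [-4, 0, -0.2], "offset": [-0.2, -0.9, 0.4], "gripper": 1}
    - {"rot": [-7.7, 0, -0.4], "offset": [-0.4, -1.8, 0.8], "gripper": 1}
    - {"rot": [-7.7, 0, -0.4], "offset": [-0.4, -1.8, 0.8], "gripper": 1}
    - {"rot": [-7.7, 0, -0.4], "offset": [-0.4, -1.8, 0.8], "gripper": 1}
    - {"rot": [-7.7, 0, -0.4], "offset": [-0.4, -1.8, 0.8], "gripper": 1}

```text
time_s: 4.55
position: [0.5603, -0.0613, 0.1727]
tcp_rot: [[0.996, -0.093, -0.014], [-0.094, -0.987, -0.133], [-0.001, 0.133, -0.991]]
force: [0.6, -0.1, -0.9]
opening: 0.687
```

Run:
```python
from h import *
s=bot.read_state(); c=cap('side'); R=s['tcp_rot']
p=s['position']+R[:,2]*.0654; print(p, 'tilt',np.degrees(np.arcsin(R[2,1])).round(2))
im=cv2.resize(c['frame'][140:250,250:390],None,fx=5,fy=5,interpolation=cv2.INTER_CUBIC)[:,:,::-1].copy()
# expected right-end corners of the held board (board y = -tool y)
for a in(-.03,.03):
  for e in(-.1,.1):
    for h in(-.006,.006):
      q=proj(c,p+R[:,0]*a-R[:,1]*e-R[:,2]*h); cv2.circle(im,tuple(int(x) for x in ((q-[250,140]+.5)*5)),2,(0,255,0),-1)
cv2.imwrite('pics/side1.png',cv2.convertScaleAbs(im,alpha=1.4))
plan(bt(FS+EY*-.045+[0,0,.06],8))
```

```text
[ 0.55944827 -0.06995755  0.10789389] tilt 7.65
t 4.6 p [ 0.5605 -0.0615  0.173 ] open 0.686 F [ 0.5  0.2 -1.5]
offset [0.31, 0.82, 0.34] rot [-0.3, -0.0, 0.3] rows 0.2
```

View pics/side1.png

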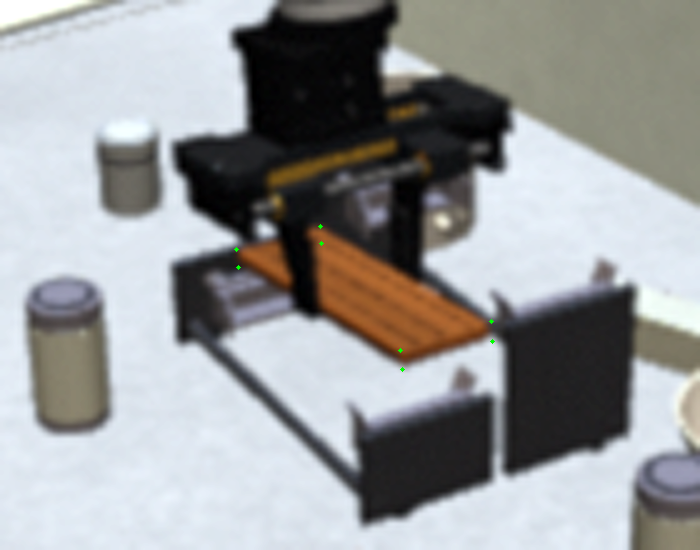

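Run:
```python
from h import *
c=cap('side')
im=cv2.imread('pics/side0.png')[160:248,276:384]; im=cv2.convertScaleAbs(cv2.resize(im,None,fx=6.5,fy=6.5,interpolation=cv2.INTER_CUBIC),alpha=1.5)
def d(P,col): 
    q=(proj(c,P)-[276,160]+.5)*6.5; cv2.circle(im,(int(q[0]),int(q[1])),2,col,-1)
for S in(FS,BS):
  for a in(-.032,.032):
    d(S+EX*a+EY*.076-[0,0,.006],(0,255,0))   # jaw ledge edge
    d(S+EX*a+EY*.092+[0,0,.010],(0,255,255)) # lip root underside
    d(S+EX*a+EY*.084+[0,0,.013],(255,0,255)) # lip edge top
    d(S+EX*a-EY*.1+[0,0,.013],(0,0,255))     # fixed lip top at wall
cv2.imwrite('pics/side2.png',im)
```

```text
(no output)
```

View pics/side2.png

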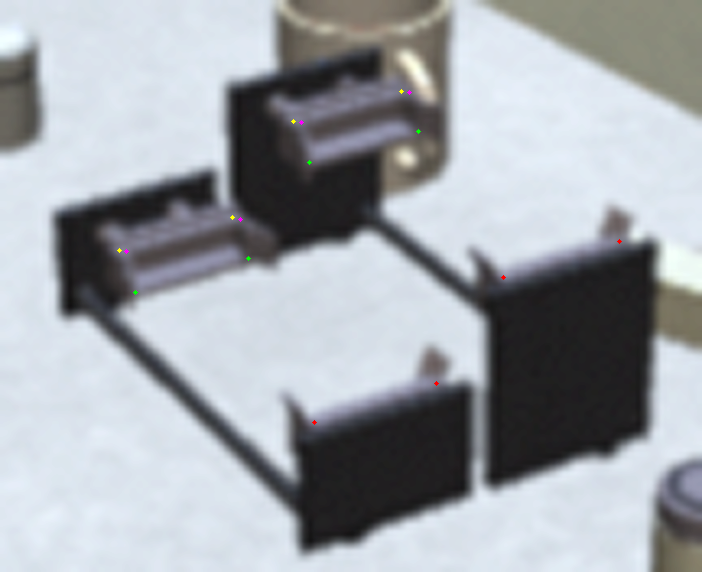

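```bash
cat >> h.py <<'E'
def ins(S,yl,zl,t,d=.0654):
    "TCP pose for the board's left bottom edge at shelf y=yl, zl above the ledge of seat S, tilt t deg"
    a=np.radians(t); by=np.cos(a)*EY-np.sin(a)*np.array([0,0,1]); n=np.cos(a)*np.array([0,0,1])+np.sin(a)*EY
    lb=np.array([S[0],S[1],S[2]-.006+zl])+EY*yl
    return bt(lb-.1*by+.006*n,t,d=d)
E
python3 - <<'E'
from h import *
plan(ins(FS,.058,.0025,8),ins(FS,.100,.0020,8),ins(FS,.1115,.0015,8),ins(FS,.113,.001,3),ins(FS,.113,.0005,0))
E
```

```text
t 4.7 p [ 0.5605 -0.0616  0.1732] open 0.683 F [ 0.1  0.1 -1.8]
offset [0.3, -0.25, 4.61] rot [-0.3, -0.0, 0.3] rows 0.9
offset [0.0, -4.17, -0.54] rot [0.0, 0.0, 0.0] rows 0.8
offset [0.0, -1.15, -0.11] rot [0.0, 0.0, 0.0] rows 0.2
offset [-0.0, 0.43, 0.93] rot [5.0, 0.0, -0.0] rows 0.6
offset [-0.0, 0.36, 0.58] rot [3.0, -0.0, 0.0] rows 0.3
```

Emit:
arm_command:
  targets:
    - {"rot": [-0.3, 0, 0.3], "offset": [0.3, -0.2, 2], "gripper": 1}
    - {"rot": [-0.3, 0, 0.3], "offset": [0.3, -0.25, 4], "gripper": 1}
    - {"rot": [-0.3, 0, 0.3], "offset": [0.3, -0.25, 4.61], "gripper": 1}
    - {"rot": [-0.3, 0, 0.3], "offset": [0.3, -0.25, 4.61], "gripper": 1}
    - {"rot": [-0.3, 0, 0.3], "offset": [0.3, -0.25, 4.61], "gripper": 1}

```text
time_s: 5.15
position: [0.5634, -0.0653, 0.1277]
tcp_rot: [[0.995, -0.099, -0.013], [-0.099, -0.985, -0.139], [0.001, 0.139, -0.99]]
force: [-0.1, 0.0, -2.1]
opening: 0.684
```

Run:
```python
from h import *
plan(ins(FS,.100,.0020,8),ins(FS,.1115,.0015,8),ins(FS,.113,.001,3),ins(FS,.113,.0005,0))
```

```text
t 5.2 p [ 0.5634 -0.0653  0.1277] open 0.684 F [-0.1  0.  -2.1]
offset [-0.01, -4.15, -0.47] rot [0.0, -0.1, 0.0] rows 0.8
offset [0.0, -1.15, -0.11] rot [0.0, 0.0, 0.0] rows 0.2
offset [-0.0, 0.43, 0.93] rot [5.0, 0.0, -0.0] rows 0.6
offset [-0.0, 0.36, 0.58] rot [3.0, -0.0, 0.0] rows 0.3
```

Push into the jaw.

Emit:
arm_command:
  targets:
    - {"rot": [0, 0, 0], "offset": [0, -1, -0.1], "gripper": 1}
    - {"rot": [0, 0, 0], "offset": [0, -2, -0.2], "gripper": 1}
    - {"rot": [0, 0, 0], "offset": [0, -3, -0.32], "gripper": 1}
    - {"rot": [0, 0, 0], "offset": [0, -3.8, -0.42], "gripper": 1}
    - {"rot": [0, 0, 0], "offset": [0, -4.5, -0.52], "gripper": 1}
    - {"rot": [0, 0, 0], "offset": [0, -5.3, -0.6], "gripper": 1}
    - {"rot": [0, 0, 0], "offset": [0, -5.3, -0.6], "gripper": 1}
    - {"rot": [0, 0, 0], "offset": [0, -5.3, -0.6], "gripper": 1}

```text
time_s: 5.95
position: [0.5685, -0.0125, 0.1261]
tcp_rot: [[0.995, -0.097, -0.013], [-0.098, -0.985, -0.141], [0.0, 0.141, -0.99]]
force: [-0.7, -6.2, 0.1]
opening: 0.685
```

Run:
```python
from h import *
plan(ins(FS,.1115,.0015,8),ins(FS,.113,.001,3),ins(FS,.113,.0005,0))
s=bot.read_state();R=s['tcp_rot'];c=cap('side')
p=s['position']+R[:,2]*.0654
im=cv2.resize(c['frame'][150:250,260:390],None,fx=5,fy=5,interpolation=cv2.INTER_CUBIC)[:,:,::-1].copy()
for a in(-.03,.03):
  for e in(-.1,.1):
    for h in(-.006,.006):
      q=proj(c,p+R[:,0]*a-R[:,1]*e-R[:,2]*h); cv2.circle(im,tuple(int(x) for x in ((q-[260,150]+.5)*5)),2,(0,255,0),-1)
cv2.imwrite('pics/side3.png',cv2.convertScaleAbs(im,alpha=1.4))
```

```text
t 6.0 p [ 0.5685 -0.0125  0.1261] open 0.685 F [-0.7 -6.2  0.1]
offset [0.0, -0.02, -0.0] rot [0.1, -0.0, 0.1] rows 0.0
offset [-0.0, 0.43, 0.93] rot [5.0, 0.0, -0.0] rows 0.6
offset [-0.0, 0.36, 0.58] rot [3.0, -0.0, 0.0] rows 0.3
```

View pics/side3.png

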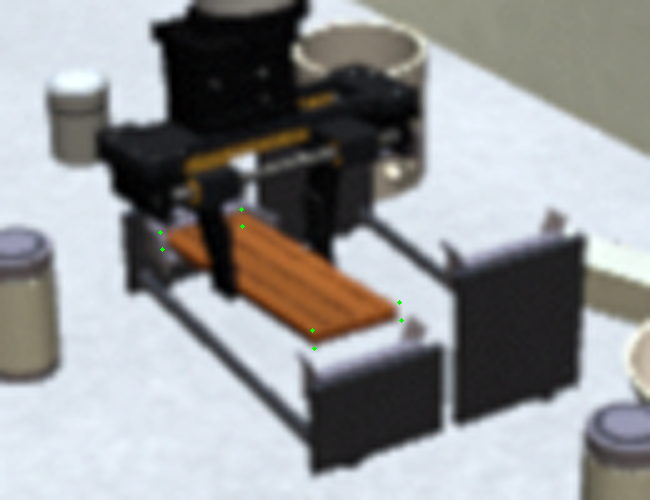

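Run:
```python
from h import *
for w in(ins(FS,.1135,.0015,8),ins(FS,.1145,.001,5),ins(FS,.115,.0005,2.5),ins(FS,.115,.0,0)): plan(w)
```

```text
t 6.0 p [ 0.5685 -0.0127  0.1261] open 0.685 F [-1.7 -6.7 -0.6]
offset [0.0, -0.23, -0.03] rot [0.1, -0.0, 0.1] rows 0.0
t 6.0 p [ 0.5685 -0.0127  0.1261] open 0.685 F [-1.7 -6.7 -0.6]
offset [-0.0, 0.02, 0.54] rot [3.1, -0.0, 0.1] rows 0.4
t 6.0 p [ 0.5685 -0.0127  0.1261] open 0.685 F [-1.7 -6.7 -0.6]
offset [-0.0, 0.24, 1.04] rot [5.6, -0.0, 0.1] rows 0.7
t 6.0 p [ 0.5685 -0.0127  0.1261] open 0.685 F [-1.7 -6.7 -0.6]
offset [-0.0, 0.49, 1.56] rot [8.1, -0.0, 0.1] rows 0.9
```

Emit:
arm_command:
  targets:
    - {"rot": [0, 0, 0], "offset": [0, -0.23, 0], "gripper": 1}
    - {"rot": [1.5, 0, 0], "offset": [0, -0.11, 0.25], "gripper": 1}
    - {"rot": [3.1, 0, 0], "offset": [0, 0.02, 0.54], "gripper": 1}
    - {"rot": [4.3, 0, 0], "offset": [0, 0.12, 0.78], "gripper": 1}
    - {"rot": [5.6, 0, 0], "offset": [0, 0.24, 1.04], "gripper": 1}
    - {"rot": [7, 0, 0], "offset": [0, 0.37, 1.32], "gripper": 1}
    - {"rot": [8.1, 0, 0], "offset": [0, 0.49, 1.56], "gripper": 1}
    - {"rot": [8.1, 0, 0], "offset": [0, 0.49, 1.56], "gripper": 1}

```text
time_s: 6.8
position: [0.5679, -0.0204, 0.1115]
tcp_rot: [[0.995, -0.099, 0.001], [-0.099, -0.995, -0.0], [0.001, -0.0, -1.0]]
force: [-2.1, -6.7, 2.2]
opening: 0.683
```

Run:
```python
from h import *
plan(ins(FS,.115,0,0)); s=bot.read_state(); print(s['tcp_rot'][2].round(3),s['moment'].round(2))
```

```text
t 6.8 p [ 0.5679 -0.0204  0.1115] open 0.683 F [-2.1 -6.7  2.2]
offset [-0.01, -0.07, 0.01] rot [-0.0, -0.1, 0.1] rows 0.0
[ 0.001 -0.    -1.   ] [-1.31  0.36 -0.07]
```

Emit:
arm_command:
  targets:
    - {"rot": [0, 0, 0], "offset": [0, 0, 0.1], "gripper": 1}
    - {"rot": [0, 0, 0], "offset": [0, 0, 0.1], "gripper": 0}
    - {"rot": [0, 0, 0], "offset": [0, 0, 0.1], "gripper": 0}
    - {"rot": [0, 0, 0], "offset": [0, 0, 0.1], "gripper": 0}
    - {"rot": [0, 0, 0], "offset": [0, 0, 0.1], "gripper": 0}
    - {"rot": [0, 0, 0], "offset": [0, 0, -3], "gripper": 0}
    - {"rot": [0, 0, 0], "offset": [0, 0, -7], "gripper": 0}
    - {"rot": [0, 0, 0], "offset": [0, 0, -11], "gripper": 0}

```text
time_s: 7.6
position: [0.567, -0.0187, 0.2214]
tcp_rot: [[0.995, -0.099, -0.002], [-0.099, -0.995, 0.003], [-0.002, -0.002, -1.0]]
force: [0.0, -0.8, 0.0]
opening: 0.994
```

Emit:
arm_command:
  targets:
    - {"rot": [0, 0, 0], "offset": [-2, 5, 0], "gripper": 0}
    - {"rot": [0, 0, 0], "offset": [-4, 10, 0], "gripper": 0}
    - {"rot": [0, 0, 0], "offset": [-6, 15, 0], "gripper": 0}
    - {"rot": [0, 0, 0], "offset": [-8, 20, 0], "gripper": 0}
    - {"rot": [0, 0, 0], "offset": [-10, 25, 0], "gripper": 0}
    - {"rot": [0, 0, 0], "offset": [-10, 25, 0], "gripper": 0}

```text
time_s: 8.2
position: [0.4418, -0.2614, 0.2205]
tcp_rot: [[0.995, -0.103, 0.001], [-0.103, -0.995, 0.0], [0.001, -0.0, -1.0]]
force: [0.5, 0.5, 1.0]
opening: 0.997
```

Run:
```python
from h import *
plan(); c=cap('top'); boards(c,.012); print('front at z52'); boards(c,.052); print(FS,'yaw',YAW)
d=cap('side')
a=cv2.resize(c['frame'][140:290,260:480],None,fx=2.5,fy=2.5,interpolation=cv2.INTER_CUBIC); b=cv2.resize(d['frame'][150:280,260:390],None,fx=2,fy=2.88,interpolation=cv2.INTER_CUBIC)
cv2.imwrite('pics/chk1.png',cv2.convertScaleAbs(cv2.resize(np.hstack([a,b[:375] if b.shape[0]>=375 else np.pad(b,((0,375-b.shape[0]),(0,0),(0,0)))]),(800,375)),alpha=1.4)[:,:,::-1])
```

```text
t 8.2 p [ 0.4418 -0.2614  0.2205] open 0.997 F [0.5 0.5 1. ]
comp [333.8 208.1] 1655 mean [571.5 -35.1] rect [array([571.9, -34.8]), array([190.3,  61.9]), np.float64(84.3)]
comp [408.7 253.4] 1030 mean [ 452.6 -228.5] rect [array([ 452.7, -228. ]), array([116.7,  59.1]), np.float64(87.5)]
front at z52
comp [333.8 208.1] 1655 mean [564.7 -34.4] rect [array([565.1, -34.2]), array([182.4,  59.4]), np.float64(84.3)]
comp [408.7 253.4] 1030 mean [ 450.7 -220. ] rect [array([ 450.8, -219.4]), array([111.9,  56.7]), np.float64(87.5)]
[ 0.5663 -0.0346  0.046 ] yaw -5.75
```

View pics/chk1.png

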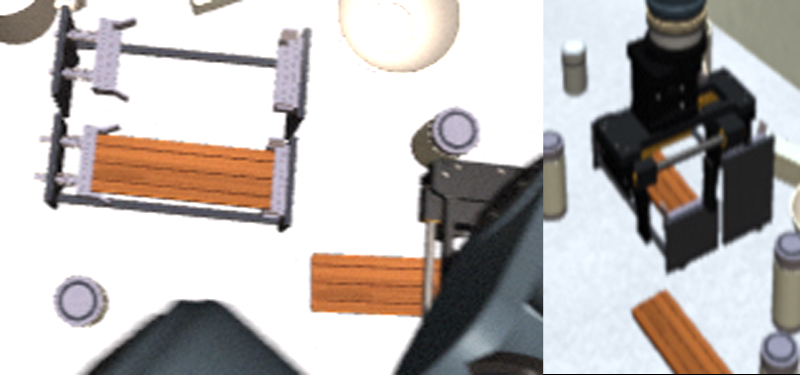

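Front board lies home (visible length 182 mm between the lips, yaw −5.7°). The second board hasn't moved, so I'll pick it up now.

Run:
```python
from h import *
plan(([.4508,-.2686,.0715],down(-2.4)))
```

```text
t 8.3 p [ 0.4424 -0.2605  0.2204] open 0.995 F [-0.3  0.6  0.4]
offset [0.91, 0.73, 14.89] rot [-0.1, -0.0, -3.5] rows 3.0
```

Emit:
arm_command:
  targets:
    - {"rot": [0, 0, -3.5], "offset": [0.9, 0.7, 4], "gripper": 0}
    - {"rot": [0, 0, -3.5], "offset": [0.9, 0.7, 8], "gripper": 0}
    - {"rot": [0, 0, -3.5], "offset": [0.9, 0.7, 12], "gripper": 0}
    - {"rot": [0, 0, -3.5], "offset": [0.9, 0.7, 14], "gripper": 0}
    - {"rot": [0, 0, -3.5], "offset": [0.9, 0.7, 14.9], "gripper": 0}
    - {"rot": [0, 0, -3.5], "offset": [0.9, 0.7, 14.9], "gripper": 0}

```text
time_s: 8.9
position: [0.4518, -0.2641, 0.0713]
tcp_rot: [[0.999, -0.037, -0.001], [-0.037, -0.999, 0.003], [-0.001, -0.003, -1.0]]
force: [-0.4, 0.0, -0.4]
opening: 1.0
```

Emit:
arm_command:
  targets:
    - {"rot": [0, 0, 0], "offset": [0, 0, 0], "gripper": 1}
    - {"rot": [0, 0, 0], "offset": [0, 0, 0], "gripper": 1}
    - {"rot": [0, 0, 0], "offset": [0, 0, 0], "gripper": 1}
    - {"rot": [0, 0, 0], "offset": [0, 0, 0], "gripper": 1}
    - {"rot": [0, 0, 0], "offset": [0, 0, 0], "gripper": 1}
    - {"rot": [0, 0, 0], "offset": [0, 0, 0], "gripper": 1}
    - {"rot": [0, 0, 0], "offset": [0, 0, 0], "gripper": 1}

```text
time_s: 9.6
position: [0.4518, -0.2657, 0.0718]
tcp_rot: [[0.999, -0.038, 0.001], [-0.038, -0.999, 0.001], [0.001, -0.001, -1.0]]
force: [1.2, 1.3, 4.4]
opening: 0.681
```

Run:
```python
from h import *
s=bot.read_state(); d=s['position'][2]-.006; print(d)
p=s['position']; plan((p+[0,0,.16],down(-2.4)),ins(BS,.050,.03,8),ins(BS,.058,.0025,8))
```

```text
0.06579185589863179
t 9.6 p [ 0.4518 -0.2657  0.0718] open 0.681 F [1.2 1.3 4.4]
offset [0.02, -0.02, -16.0] rot [-0.1, -0.1, 0.2] rows 3.2
offset [20.22, -19.08, 3.22] rot [-8.0, -0.2, 3.3] rows 5.6
offset [0.0, -1.17, 2.61] rot [0.0, 0.0, 0.0] rows 0.6
```

Emit:
arm_command:
  targets:
    - {"rot": [0, 0, 0], "offset": [0, 0, -4], "gripper": 1}
    - {"rot": [0, 0, 0], "offset": [0, 0, -8], "gripper": 1}
    - {"rot": [0, 0, 0], "offset": [0, 0, -12], "gripper": 1}
    - {"rot": [0, 0, 0], "offset": [0, 0, -16], "gripper": 1}
    - {"rot": [0, 0, 0], "offset": [0, 0, -16], "gripper": 1}

```text
time_s: 10.1
position: [0.4534, -0.2677, 0.2362]
tcp_rot: [[0.999, -0.038, 0.008], [-0.038, -0.999, -0.006], [0.008, 0.005, -1.0]]
force: [0.8, -1.2, -1.6]
opening: 0.683
```

Emit:
arm_command:
  targets:
    - {"rot": [-1, 0, 0.5], "offset": [3.4, -3.2, 0.2], "gripper": 1}
    - {"rot": [-2.5, 0, 1], "offset": [6.8, -6.4, 0.4], "gripper": 1}
    - {"rot": [-4, 0, 1.5], "offset": [10.2, -9.6, 0.8], "gripper": 1}
    - {"rot": [-5.5, 0, 2], "offset": [13.6, -12.8, 1.2], "gripper": 1}
    - {"rot": [-7, 0, 2.8], "offset": [17, -16, 1.6], "gripper": 1}
    - {"rot": [-8, -0.2, 3.3], "offset": [20.2, -19.1, 2], "gripper": 1}
    - {"rot": [-8, -0.2, 3.3], "offset": [20.2, -19.1, 2.5], "gripper": 1}
    - {"rot": [-8, -0.2, 3.3], "offset": [20.2, -19.1, 2.5], "gripper": 1}

```text
time_s: 10.9
position: [0.6595, -0.0812, 0.2038]
tcp_rot: [[0.996, -0.092, -0.018], [-0.093, -0.986, -0.136], [-0.005, 0.137, -0.991]]
force: [-1.2, -0.5, -3.2]
opening: 0.688
```

Run:
```python
from h import *
plan(ins(BS,.0606,.0025,8,.0658))
s=bot.read_state();R=s['tcp_rot'];c=cap('side'); p=s['position']+R[:,2]*.0658+R[:,1]*.0026; print(p)
hsv=cv2.cvtColor(c['frame'],cv2.COLOR_RGB2HSV); m=((hsv[:,:,1]>120)&(hsv[:,:,2]>50)).astype(np.uint8)
n,l,st,ce=cv2.connectedComponentsWithStats(m)
for i in range(1,n):
    if st[i,4]>100: print(st[i],ce[i].round(1))
for a,e in((-.03,-.1),(.03,-.1),(-.03,.1),(.03,.1)): print(a,e,proj(c,p+R[:,0]*a-R[:,1]*e-R[:,2]*.006).round(1),proj(c,p+R[:,0]*a-R[:,1]*e+R[:,2]*.006).round(1))
i=max(range(1,n),key=lambda i:-st[i,1] if st[i,4]>100 else -999)
P=np.argwhere(l==i)[:,::-1]; print('right',P[P[:,0].argmax()],'bottom',P[P[:,1].argmax()],'left',P[P[:,0].argmin()],'top',P[P[:,1].argmin()])
```

```text
t 10.9 p [ 0.6595 -0.0812  0.2038] open 0.688 F [-1.2 -0.5 -3.2]
offset [0.28, -1.28, 2.98] rot [-0.1, 0.2, 0.4] rows 0.7
[ 0.65808709 -0.09270054  0.13894205]
[344 173  35  22 391] [358.6 184.9]
[296 195  41  28 542] [314.9 208.4]
-0.03 -0.1 [362.6 192.4] [362.8 196.3]
0.03 -0.1 [379.7 187.2] [379.9 191.1]
-0.03 0.1 [326.5 174.7] [326.8 178.2]
0.03 0.1 [342.4 170.4] [342.7 173.9]
right [378 188] bottom [362 194] left [344 173] top [344 173]
```

Emit:
arm_command:
  targets:
    - {"rot": [-0.1, 0.2, 0.4], "offset": [0.28, -1.28, 1.5], "gripper": 1}
    - {"rot": [-0.1, 0.2, 0.4], "offset": [0.28, -1.28, 2.5], "gripper": 1}
    - {"rot": [-0.1, 0.2, 0.4], "offset": [0.28, -1.28, 2.98], "gripper": 1}
    - {"rot": [-0.1, 0.2, 0.4], "offset": [0.28, -1.28, 2.98], "gripper": 1}
    - {"rot": [-0.1, 0.2, 0.4], "offset": [0.28, -1.28, 2.98], "gripper": 1}

```text
time_s: 11.45
position: [0.6641, -0.0754, 0.1759]
tcp_rot: [[0.995, -0.103, -0.009], [-0.103, -0.985, -0.139], [0.005, 0.139, -0.99]]
force: [0.2, 0.1, -1.5]
opening: 0.682
```

Run:
```python
from h import *
plan(ins(BS,.1146,.0015,8,.0658))
```

```text
t 11.4 p [ 0.6641 -0.0754  0.1759] open 0.682 F [ 0.2  0.1 -1.5]
offset [-0.16, -5.64, -0.35] rot [0.0, -0.3, -0.2] rows 1.1
```

Emit:
arm_command:
  targets:
    - {"rot": [0, -0.3, -0.2], "offset": [-0.16, -1, -0.05], "gripper": 1}
    - {"rot": [0, -0.3, -0.2], "offset": [-0.16, -2, -0.12], "gripper": 1}
    - {"rot": [0, -0.3, -0.2], "offset": [-0.16, -3, -0.2], "gripper": 1}
    - {"rot": [0, -0.3, -0.2], "offset": [-0.16, -4, -0.26], "gripper": 1}
    - {"rot": [0, -0.3, -0.2], "offset": [-0.16, -4.8, -0.3], "gripper": 1}
    - {"rot": [0, -0.3, -0.2], "offset": [-0.16, -5.64, -0.35], "gripper": 1}
    - {"rot": [0, -0.3, -0.2], "offset": [-0.16, -5.64, -0.35], "gripper": 1}
    - {"rot": [0, -0.3, -0.2], "offset": [-0.16, -5.64, -0.35], "gripper": 1}

```text
time_s: 12.25
position: [0.6686, -0.0198, 0.172]
tcp_rot: [[0.995, -0.097, -0.014], [-0.098, -0.985, -0.143], [-0.0, 0.144, -0.99]]
force: [-1.4, -7.9, 1.6]
opening: 0.688
```

Run:
```python
from h import *
for w in(ins(BS,.1161,.0015,8,.0658),ins(BS,.1171,.001,5,.0658),ins(BS,.1176,.0005,2.5,.0658),ins(BS,.1176,.0,0,.0658)): plan(w)
```

```text
t 12.2 p [ 0.6686 -0.0198  0.172 ] open 0.688 F [-1.4 -7.9  1.6]
offset [-0.03, -0.22, 0.01] rot [0.3, 0.0, 0.1] rows 0.0
t 12.2 p [ 0.6686 -0.0198  0.172 ] open 0.688 F [-1.4 -7.9  1.6]
offset [-0.03, 0.04, 0.58] rot [3.3, 0.0, 0.1] rows 0.4
t 12.2 p [ 0.6686 -0.0198  0.172 ] open 0.688 F [-1.4 -7.9  1.6]
offset [-0.03, 0.26, 1.09] rot [5.8, 0.0, 0.1] rows 0.7
t 12.2 p [ 0.6686 -0.0198  0.172 ] open 0.688 F [-1.4 -7.9  1.6]
offset [-0.03, 0.51, 1.61] rot [8.3, 0.0, 0.1] rows 1.0
```

Emit:
arm_command:
  targets:
    - {"rot": [0, 0, 0], "offset": [0, -0.05, 0], "gripper": 1}
    - {"rot": [1.7, 0, 0], "offset": [0, 0.02, 0.28], "gripper": 1}
    - {"rot": [3.3, 0, 0], "offset": [0, 0.14, 0.58], "gripper": 1}
    - {"rot": [4.5, 0, 0], "offset": [0, 0.25, 0.83], "gripper": 1}
    - {"rot": [5.8, 0, 0], "offset": [0, 0.39, 1.09], "gripper": 1}
    - {"rot": [7.2, 0, 0], "offset": [0, 0.52, 1.37], "gripper": 1}
    - {"rot": [8.3, 0, 0], "offset": [0, 0.66, 1.61], "gripper": 1}
    - {"rot": [8.3, 0, 0], "offset": [0, 0.66, 1.61], "gripper": 1}

```text
time_s: 13.05
position: [0.668, -0.0288, 0.1571]
tcp_rot: [[0.995, -0.099, 0.001], [-0.099, -0.995, 0.002], [0.001, -0.002, -1.0]]
force: [-1.3, -6.5, 2.1]
opening: 0.683
```

Run:
```python
from h import *
plan(ins(BS,.1161,0,0,.0658)); s=bot.read_state(); print(s['tcp_rot'][2].round(3),s['moment'].round(2))
```

```text
t 13.1 p [ 0.668  -0.0288  0.1571] open 0.683 F [-1.3 -6.5  2.1]
offset [-0.06, -0.01, 0.03] rot [-0.1, -0.0, 0.1] rows 0.0
[ 0.001 -0.002 -1.   ] [-1.39  0.4   0.06]
```

Emit:
arm_command:
  targets:
    - {"rot": [0, 0, 0], "offset": [0, 0, 0.1], "gripper": 1}
    - {"rot": [0, 0, 0], "offset": [0, 0, 0.1], "gripper": 0}
    - {"rot": [0, 0, 0], "offset": [0, 0, 0.1], "gripper": 0}
    - {"rot": [0, 0, 0], "offset": [0, 0, 0.1], "gripper": 0}
    - {"rot": [0, 0, 0], "offset": [0, 0, 0.1], "gripper": 0}
    - {"rot": [0, 0, 0], "offset": [0, 0, -3], "gripper": 0}
    - {"rot": [0, 0, 0], "offset": [0, 0, -7], "gripper": 0}
    - {"rot": [0, 0, 0], "offset": [0, 0, -7], "gripper": 0}

```text
time_s: 13.85
position: [0.671, -0.0274, 0.232]
tcp_rot: [[0.995, -0.099, 0.012], [-0.099, -0.995, 0.003], [0.011, -0.004, -1.0]]
force: [1.5, -0.4, 0.4]
opening: 0.996
```

Emit:
arm_command:
  targets:
    - {"rot": [0, 0, 0], "offset": [-2, -5, 0], "gripper": 0}
    - {"rot": [0, 0, 0], "offset": [-4, -10, 0], "gripper": 0}
    - {"rot": [0, 0, 0], "offset": [-6, -15, 0], "gripper": 0}
    - {"rot": [0, 0, 0], "offset": [-9, -20, 0], "gripper": 0}
    - {"rot": [0, 0, 0], "offset": [-12, -25, 0], "gripper": 0}
    - {"rot": [0, 0, 0], "offset": [-15, -30, 0], "gripper": 0}
    - {"rot": [0, 0, 0], "offset": [-17, -35, 0], "gripper": 0}
    - {"rot": [0, 0, 0], "offset": [-19, -40, 0], "gripper": 0}

```text
time_s: 14.65
position: [0.5298, 0.3498, 0.2275]
tcp_rot: [[0.995, -0.099, -0.001], [-0.099, -0.995, 0.005], [-0.002, -0.005, -1.0]]
force: [1.3, 0.7, -0.3]
opening: 1.001
```

Run:
```python
from h import *
R=down(YAW)
c=cap('top'); print('z52');boards(c,.052); print('z97'); boards(c,.097); print(FS,BS)
plan(([.5248,.4108,.20],R),([.5248,.4108,.096],R))
d=cap('side')
a=cv2.resize(c['frame'][130:250,260:400],None,fx=3,fy=3,interpolation=cv2.INTER_CUBIC); b=cv2.resize(d['frame'][155:245,275:385],None,fx=3.4,fy=4,interpolation=cv2.INTER_CUBIC)
cv2.imwrite('pics/chk2.png',cv2.convertScaleAbs(np.hstack([a,b]),alpha=1.4)[:,:,::-1]); cv2.imwrite('pics/top_mid.png',c['frame'][:,:,::-1])
```

```text
z52
comp [337.9 165.5] 1721 mean [677.  -45.5] rect [array([677.2, -45.5]), array([191.8,  63.1]), np.float64(84.3)]
comp [333.8 208.1] 1658 mean [564.8 -34.5] rect [array([565.2, -34.4]), array([182.8,  59.6]), np.float64(84.3)]
z97
comp [337.9 165.5] 1721 mean [663.9 -44.2] rect [array([664.2, -44.2]), array([182.6,  60. ]), np.float64(84.3)]
comp [333.8 208.1] 1658 mean [557.1 -33.8] rect [array([557.5, -33.7]), array([174. ,  56.8]), np.float64(84.3)]
[ 0.5663 -0.0346  0.046 ] [ 0.66579685 -0.04461881  0.091     ]
t 14.7 p [0.5268 0.3573 0.2278] open 1.0 F [-0.4  4.3  0.3]
offset [-0.7, -5.27, 2.84] rot [-0.6, 0.2, 0.3] rows 1.2
offset [0.0, 0.0, 10.4] rot [0.0, 0.0, 0.0] rows 2.1
```

View pics/chk2.png

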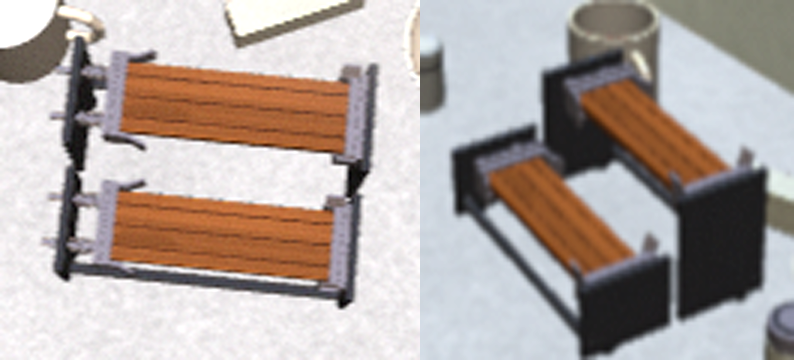

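Emit:
arm_command:
  targets:
    - {"rot": [-0.4, 0.2, 0.3], "offset": [-0.7, -4, 1], "gripper": 0}
    - {"rot": [-0.4, 0.2, 0.3], "offset": [-0.7, -5.3, 2.8], "gripper": 0}
    - {"rot": [-0.4, 0.2, 0.3], "offset": [-0.7, -5.3, 2.8], "gripper": 0}
    - {"rot": [-0.4, 0.2, 0.3], "offset": [-0.7, -5.3, 2.8], "gripper": 0}

```text
time_s: 15.15
position: [0.5294, 0.4007, 0.1995]
tcp_rot: [[0.995, -0.104, 0.001], [-0.104, -0.995, -0.004], [0.001, 0.004, -1.0]]
force: [-0.2, -0.3, 0.3]
opening: 1.008
```

```bash
cat >> h.py <<'E'
FS=np.array([.5655,-.0345,.046]); BS=np.array([.6650,-.0444,.091]); DN=down(YAW)
E
python3 - <<'E'
from h import *
plan(([.5248,.4108,.096],DN))
q=FS+EY*.035; q[2]=.052+.097
plan(([.5248,.4108,.096],DN),([.5248,.4108,.22],DN),(q+[0,0,.06],DN),(q,DN))
E
```

```text
t 15.2 p [0.5294 0.4007 0.1995] open 1.008 F [-0.2 -0.3  0.3]
offset [-0.57, -0.99, 10.34] rot [0.2, -0.1, -0.2] rows 2.1
t 15.2 p [0.5294 0.4007 0.1995] open 1.008 F [-0.2 -0.3  0.3]
offset [-0.57, -0.99, 10.34] rot [0.2, -0.1, -0.2] rows 2.1
offset [0.0, 0.0, -12.4] rot [0.0, 0.0, 0.0] rows 2.5
offset [8.51, 40.4, 1.1] rot [0.0, 0.0, 0.0] rows 8.3
offset [0.0, 0.0, 6.0] rot [0.0, 0.0, 0.0] rows 1.2
```

Emit:
arm_command:
  targets:
    - {"rot": [0.2, 0, -0.2], "offset": [-0.6, -1, 3], "gripper": 0}
    - {"rot": [0.2, 0, -0.2], "offset": [-0.6, -1, 6], "gripper": 0}
    - {"rot": [0.2, 0, -0.2], "offset": [-0.6, -1, 9], "gripper": 0}
    - {"rot": [0.2, 0, -0.2], "offset": [-0.6, -1, 10.3], "gripper": 0}
    - {"rot": [0.2, 0, -0.2], "offset": [-0.6, -1, 10.3], "gripper": 0.5}
    - {"rot": [0.2, 0, -0.2], "offset": [-0.6, -1, 10.3], "gripper": 1}
    - {"rot": [0.2, 0, -0.2], "offset": [-0.6, -1, 10.3], "gripper": 1}
    - {"rot": [0.2, 0, -0.2], "offset": [-0.6, -1, 10.3], "gripper": 1}

```text
time_s: 15.95
position: [0.5262, 0.4122, 0.0992]
tcp_rot: [[0.995, -0.101, 0.006], [-0.101, -0.995, 0.003], [0.006, -0.003, -1.0]]
force: [0.1, 0.5, -0.4]
opening: 0.724
```

Emit:
arm_command:
  targets:
    - {"rot": [0, 0, 0], "offset": [0, 0, 0], "gripper": 1}
    - {"rot": [0, 0, 0], "offset": [0, 0, 0], "gripper": 1}
    - {"rot": [0, 0, 0], "offset": [0, 0, 0], "gripper": 1}
    - {"rot": [0, 0, 0], "offset": [0, 0, -4], "gripper": 1}
    - {"rot": [0, 0, 0], "offset": [0, 0, -8], "gripper": 1}
    - {"rot": [0, 0, 0], "offset": [0, 0, -12.4], "gripper": 1}
    - {"rot": [0, 0, 0], "offset": [0, 0, -12.4], "gripper": 1}
    - {"rot": [0, 0, 0], "offset": [0, 0, -12.4], "gripper": 1}

```text
time_s: 16.75
position: [0.5249, 0.4118, 0.2224]
tcp_rot: [[0.995, -0.101, 0.005], [-0.101, -0.995, 0.002], [0.004, -0.003, -1.0]]
force: [0.0, 0.2, -2.7]
opening: 0.524
```

Run:
```python
from h import *
q=FS+EY*.035; q[2]=.052+.097
plan((q+[0,0,.06],DN),(q,DN)); d=cap('side'); cv2.imwrite('pics/s2.png',d['frame'][:,:,::-1]); print(proj(d,bot.read_state()['position']-[0,0,.066]))
```

```text
t 16.8 p [0.5249 0.4118 0.2224] open 0.524 F [ 0.   0.2 -2.7]
offset [8.54, 40.5, 1.26] rot [-0.2, -0.3, -0.0] rows 8.3
offset [0.0, 0.0, 6.0] rot [0.0, 0.0, 0.0] rows 1.2
[235.69439258 138.37023325]
```

Emit:
arm_command:
  targets:
    - {"rot": [0, 0, 0], "offset": [1, 4.8, 0], "gripper": 1}
    - {"rot": [0, 0, 0], "offset": [2, 9.6, 0], "gripper": 1}
    - {"rot": [0, 0, 0], "offset": [3, 14.4, 0], "gripper": 1}
    - {"rot": [0, 0, 0], "offset": [4, 19.2, 0], "gripper": 1}
    - {"rot": [0, 0, 0], "offset": [5.1, 24, 0], "gripper": 1}
    - {"rot": [0, 0, 0], "offset": [6.1, 28.8, 0], "gripper": 1}
    - {"rot": [0, 0, 0], "offset": [7.1, 33.6, 0], "gripper": 1}
    - {"rot": [-0.2, -0.3, 0], "offset": [8, 38.4, 0], "gripper": 1}

```text
time_s: 17.6
position: [0.564, 0.0198, 0.2186]
tcp_rot: [[0.995, -0.101, -0.008], [-0.101, -0.995, -0.001], [-0.008, 0.001, -1.0]]
force: [0.7, 0.2, -1.7]
opening: 0.518
```

Emit:
arm_command:
  targets:
    - {"rot": [0, 0, 0], "offset": [0.5, 2.1, 1], "gripper": 1}
    - {"rot": [0, 0, 0], "offset": [0.5, 2.1, 1.3], "gripper": 1}
    - {"rot": [0, 0, 0], "offset": [0.5, 2.1, 1.3], "gripper": 1}
    - {"rot": [0, 0, 0], "offset": [0.5, 2.1, 1.3], "gripper": 1}
    - {"rot": [0, 0, 0], "offset": [0.5, 2.1, 1.3], "gripper": 1}

```text
time_s: 18.1
position: [0.568, 0.0016, 0.2077]
tcp_rot: [[0.995, -0.099, -0.003], [-0.099, -0.995, -0.001], [-0.003, 0.001, -1.0]]
force: [0.6, -0.2, -2.2]
opening: 0.522
```

Run:
```python
from h import *
q=FS+EY*.035; q[2]=.052+.0984+.001
plan((q,DN))
```

```text
t 18.1 p [0.568  0.0016 0.2077] open 0.522 F [ 0.6 -0.2 -2.2]
offset [0.13, 0.11, 5.63] rot [0.1, 0.2, 0.1] rows 1.1
```

Emit:
arm_command:
  targets:
    - {"rot": [0.1, 0.2, 0.1], "offset": [0.1, 0.1, 2], "gripper": 1}
    - {"rot": [0.1, 0.2, 0.1], "offset": [0.1, 0.1, 4], "gripper": 1}
    - {"rot": [0.1, 0.2, 0.1], "offset": [0.1, 0.1, 5], "gripper": 1}
    - {"rot": [0.1, 0.2, 0.1], "offset": [0.1, 0.1, 5.4], "gripper": 1}
    - {"rot": [0.1, 0.2, 0.1], "offset": [0.1, 0.1, 5.6], "gripper": 1}
    - {"rot": [0.1, 0.2, 0.1], "offset": [0.1, 0.1, 5.65], "gripper": 1}
    - {"rot": [0.1, 0.2, 0.1], "offset": [0.1, 0.1, 5.65], "gripper": 1}

```text
time_s: 18.8
position: [0.5696, -0.001, 0.1521]
tcp_rot: [[0.995, -0.103, 0.003], [-0.103, -0.995, -0.0], [0.003, 0.0, -1.0]]
force: [0.1, 0.5, -2.0]
opening: 0.52
```

Emit:
arm_command:
  targets:
    - {"rot": [0, 0, 0], "offset": [0, 0, 0.05], "gripper": 0.6}
    - {"rot": [0, 0, 0], "offset": [0, 0, 0.05], "gripper": 0.2}
    - {"rot": [0, 0, 0], "offset": [0, 0, 0.05], "gripper": 0}
    - {"rot": [0, 0, 0], "offset": [0, 0, 0.05], "gripper": 0}
    - {"rot": [0, 0, 0], "offset": [0, 0, 0], "gripper": 0}
    - {"rot": [0, 0, 0], "offset": [0, 0, -3], "gripper": 0}
    - {"rot": [0, 0, 0], "offset": [0, 0, -7], "gripper": 0}
    - {"rot": [0, 0, 0], "offset": [0, 0, -9], "gripper": 0}

```text
time_s: 19.6
position: [0.5702, -0.0012, 0.2443]
tcp_rot: [[0.995, -0.103, 0.006], [-0.103, -0.995, -0.001], [0.006, 0.0, -1.0]]
force: [0.3, 0.3, 0.1]
opening: 0.988
```

Run:
```python
from h import *
plan(([.6144,.2991,.20],DN),([.6144,.2991,.098],DN))
```

```text
t 19.6 p [ 0.5702 -0.0012  0.2443] open 0.988 F [0.3 0.3 0.1]
offset [1.28, -30.33, 4.43] rot [0.0, -0.3, -0.2] rows 6.1
offset [0.0, 0.0, 10.2] rot [0.0, 0.0, 0.0] rows 2.0
```

Emit:
arm_command:
  targets:
    - {"rot": [0, 0, 0], "offset": [0.2, -4.5, 0], "gripper": 0}
    - {"rot": [0, 0, 0], "offset": [0.4, -9, 0], "gripper": 0}
    - {"rot": [0, 0, 0], "offset": [0.6, -14, 0], "gripper": 0}
    - {"rot": [0, 0, 0], "offset": [0.8, -19, 0.5], "gripper": 0}
    - {"rot": [0, 0, 0], "offset": [1, -24, 2], "gripper": 0}
    - {"rot": [0, -0.3, -0.2], "offset": [1.2, -28.5, 4], "gripper": 0}
    - {"rot": [0, -0.3, -0.2], "offset": [1.3, -30.3, 4.4], "gripper": 0}
    - {"rot": [0, -0.3, -0.2], "offset": [1.3, -30.3, 4.4], "gripper": 0}

```text
time_s: 20.4
position: [0.6124, 0.3017, 0.1961]
tcp_rot: [[0.995, -0.095, -0.006], [-0.095, -0.995, 0.0], [-0.005, 0.0, -1.0]]
force: [0.4, -0.1, 0.2]
opening: 1.001
```

Emit:
arm_command:
  targets:
    - {"rot": [0, 0, 0], "offset": [0, 0, 0], "gripper": 0}
    - {"rot": [0, 0, 0], "offset": [0, 0, 0], "gripper": 0}

```text
time_s: 20.6
position: [0.6136, 0.2973, 0.1983]
tcp_rot: [[0.995, -0.101, -0.003], [-0.101, -0.995, -0.0], [-0.003, 0.001, -1.0]]
force: [-0.4, 0.7, -0.1]
opening: 0.999
```

Run:
```python
from h import *
plan(([.6144,.2991,.098],DN)); c=cap('top'); f=c['frame']
q=proj(c,FS+EY*.035+[0,0,.066]); print('expected s2 top',q)
u,v=q.astype(int); cv2.imwrite('pics/p1.png',cv2.resize(f[130:250,260:400],None,fx=4,fy=4)[:,:,::-1])
hsv=cv2.cvtColor(f,cv2.COLOR_RGB2HSV)
m=(hsv[:,:,1]<60).astype(np.uint8)[v-16:v+16,u-16:u+16]; n,l,st,ce=cv2.connectedComponentsWithStats(m)
for i in range(1,n):
    if st[i,4]>60: print(st[i],ce[i]+[u-16,v-16])
```

```text
t 20.6 p [0.6136 0.2973 0.1983] open 0.999 F [-0.4  0.7 -0.1]
offset [0.1, -0.19, 10.03] rot [0.0, 0.2, -0.0] rows 2.0
expected s2 top [319.55891208 202.07534708]
[  0   0  32  29 607] [319.88797364 197.29489292]
```

Emit:
arm_command:
  targets:
    - {"rot": [0, 0.2, 0], "offset": [0.1, -0.2, 3], "gripper": 0}
    - {"rot": [0, 0.2, 0], "offset": [0.1, -0.2, 6], "gripper": 0}
    - {"rot": [0, 0.2, 0], "offset": [0.1, -0.2, 9], "gripper": 0}
    - {"rot": [0, 0.2, 0], "offset": [0.1, -0.2, 10], "gripper": 0}
    - {"rot": [0, 0.2, 0], "offset": [0.1, -0.2, 10], "gripper": 0.5}
    - {"rot": [0, 0.2, 0], "offset": [0.1, -0.2, 10], "gripper": 1}
    - {"rot": [0, 0.2, 0], "offset": [0.1, -0.2, 10], "gripper": 1}
    - {"rot": [0, 0.2, 0], "offset": [0.1, -0.2, 10], "gripper": 1}

```text
time_s: 21.45
position: [0.615, 0.3012, 0.0993]
tcp_rot: [[0.995, -0.099, 0.003], [-0.099, -0.995, 0.001], [0.002, -0.001, -1.0]]
force: [-0.6, 0.5, -0.2]
opening: 0.721
```

Emit:
arm_command:
  targets:
    - {"rot": [0, 0, 0], "offset": [0, 0, 0], "gripper": 1}
    - {"rot": [0, 0, 0], "offset": [0, 0, 0], "gripper": 1}
    - {"rot": [0, 0, 0], "offset": [0, 0, 0], "gripper": 1}
    - {"rot": [0, 0, 0], "offset": [0, 0, 0], "gripper": 1}

```text
time_s: 21.85
position: [0.6148, 0.3012, 0.0983]
tcp_rot: [[0.995, -0.099, 0.002], [-0.099, -0.995, 0.001], [0.002, -0.001, -1.0]]
force: [0.6, 0.1, 3.8]
opening: 0.524
```

Run:
```python
from h import *
h=bot.read_state()['position'][2]
q=FS-EY*.035; q[2]=.052+h+.001
plan(([.6144,.2991,.22],DN),(np.r_[q[:2],.22],DN),(q,DN))
```

```text
t 21.9 p [0.6148 0.3012 0.0983] open 0.524 F [0.6 0.1 3.8]
offset [0.0, 0.2, -12.17] rot [-0.0, -0.1, 0.1] rows 2.4
offset [-1.52, 37.18, 0.0] rot [0.0, 0.0, 0.0] rows 7.4
offset [0.0, 0.0, 6.87] rot [0.0, 0.0, 0.0] rows 1.4
```

Emit:
arm_command:
  targets:
    - {"rot": [0, 0, 0], "offset": [0, 0, -4], "gripper": 1}
    - {"rot": [0, 0, 0], "offset": [0, 0, -8], "gripper": 1}
    - {"rot": [0, 0, 0], "offset": [0, 0, -12], "gripper": 1}
    - {"rot": [0, 0, 0], "offset": [0, 0.2, -15], "gripper": 1}
    - {"rot": [0, 0, 0], "offset": [0, 0.2, -15], "gripper": 1}

```text
time_s: 22.35
position: [0.6158, 0.2996, 0.2524]
tcp_rot: [[0.995, -0.099, 0.008], [-0.099, -0.995, 0.003], [0.008, -0.004, -1.0]]
force: [1.2, 0.5, -0.7]
opening: 0.52
```

Emit:
arm_command:
  targets:
    - {"rot": [0, 0, 0], "offset": [-0.2, 4.6, 0], "gripper": 1}
    - {"rot": [0, 0, 0], "offset": [-0.4, 9.3, 0], "gripper": 1}
    - {"rot": [0, 0, 0], "offset": [-0.6, 14, 0], "gripper": 1}
    - {"rot": [0, 0, 0], "offset": [-0.8, 18.6, 0], "gripper": 1}
    - {"rot": [0, 0, 0], "offset": [-1, 23.3, 0], "gripper": 1}
    - {"rot": [0, 0, 0], "offset": [-1.2, 28, 0], "gripper": 1}
    - {"rot": [0, 0, 0], "offset": [-1.4, 32.6, 0], "gripper": 1}
    - {"rot": [0, 0, 0], "offset": [-1.5, 37.2, 0], "gripper": 1}

```text
time_s: 23.15
position: [0.5601, -0.0709, 0.2454]
tcp_rot: [[0.995, -0.099, -0.005], [-0.099, -0.995, 0.002], [-0.005, -0.001, -1.0]]
force: [-0.2, 0.8, -0.9]
opening: 0.518
```

Emit:
arm_command:
  targets:
    - {"rot": [0, 0, 0], "offset": [0, 0, 0], "gripper": 1}
    - {"rot": [0, 0, 0], "offset": [0, 0, 0], "gripper": 1}
    - {"rot": [0, 0, 0], "offset": [0, 0, 0], "gripper": 1}

```text
time_s: 23.45
position: [0.5612, -0.0687, 0.2462]
tcp_rot: [[0.995, -0.099, -0.003], [-0.099, -0.995, 0.002], [-0.004, -0.001, -1.0]]
force: [1.1, 0.1, -1.3]
opening: 0.523
```

Run:
```python
from h import *
q=FS-EY*.035; q[2]=.052+.0983+.001
plan((q,DN))
```

```text
t 23.4 p [ 0.5612 -0.0687  0.2462] open 0.523 F [ 1.1  0.1 -1.3]
offset [0.12, 0.07, 9.49] rot [-0.1, 0.2, 0.1] rows 1.9
```

Emit:
arm_command:
  targets:
    - {"rot": [0, 0.2, 0.1], "offset": [0.1, 0.1, 3], "gripper": 1}
    - {"rot": [0, 0.2, 0.1], "offset": [0.1, 0.1, 6], "gripper": 1}
    - {"rot": [0, 0.2, 0.1], "offset": [0.1, 0.1, 8.3], "gripper": 1}
    - {"rot": [0, 0.2, 0.1], "offset": [0.1, 0.1, 9.1], "gripper": 1}
    - {"rot": [0, 0.2, 0.1], "offset": [0.1, 0.1, 9.4], "gripper": 1}
    - {"rot": [0, 0.2, 0.1], "offset": [0.1, 0.1, 9.5], "gripper": 1}
    - {"rot": [0, 0.2, 0.1], "offset": [0.1, 0.1, 9.5], "gripper": 1}

```text
time_s: 24.15
position: [0.5635, -0.0706, 0.1535]
tcp_rot: [[0.995, -0.1, 0.005], [-0.1, -0.995, -0.001], [0.005, 0.0, -1.0]]
force: [0.9, 0.2, -2.0]
opening: 0.516
```

Emit:
arm_command:
  targets:
    - {"rot": [0, 0, 0], "offset": [0, 0, 0.05], "gripper": 0.6}
    - {"rot": [0, 0, 0], "offset": [0, 0, 0.05], "gripper": 0.2}
    - {"rot": [0, 0, 0], "offset": [0, 0, 0.05], "gripper": 0}
    - {"rot": [0, 0, 0], "offset": [0, 0, 0.05], "gripper": 0}
    - {"rot": [0, 0, 0], "offset": [0, 0, 0], "gripper": 0}
    - {"rot": [0, 0, 0], "offset": [0, 0, -3], "gripper": 0}
    - {"rot": [0, 0, 0], "offset": [0, 0, -7], "gripper": 0}
    - {"rot": [0, 0, 0], "offset": [0, 0, -9], "gripper": 0}

```text
time_s: 24.95
position: [0.5637, -0.0711, 0.2454]
tcp_rot: [[0.995, -0.101, 0.007], [-0.101, -0.995, -0.002], [0.007, 0.001, -1.0]]
force: [-0.0, -0.6, -0.1]
opening: 0.981
```

Run:
```python
from h import *
plan(([.5997,-.3069,.22],DN),([.5997,-.3069,.126],DN))
```

```text
t 24.9 p [ 0.5637 -0.0711  0.2454] open 0.981 F [-0.  -0.6 -0.1]
offset [5.95, 23.09, 2.6] rot [0.1, -0.4, -0.1] rows 4.8
offset [0.0, 0.0, 9.4] rot [0.0, 0.0, 0.0] rows 1.9
```

Emit:
arm_command:
  targets:
    - {"rot": [0, 0, 0], "offset": [1.2, 4.6, 0], "gripper": 0}
    - {"rot": [0, 0, 0], "offset": [2.4, 9.2, 0], "gripper": 0}
    - {"rot": [0, 0, 0], "offset": [3.6, 13.8, 0.5], "gripper": 0}
    - {"rot": [0, -0.2, 0], "offset": [4.8, 18.5, 1.5], "gripper": 0}
    - {"rot": [0, -0.4, 0], "offset": [5.9, 23, 2.6], "gripper": 0}
    - {"rot": [0, -0.4, 0], "offset": [5.9, 23, 2.6], "gripper": 0}
    - {"rot": [0, -0.4, 0], "offset": [5.9, 23, 2.6], "gripper": 0}

```text
time_s: 25.65
position: [0.5974, -0.3066, 0.2158]
tcp_rot: [[0.995, -0.104, -0.005], [-0.104, -0.995, 0.002], [-0.005, -0.001, -1.0]]
force: [0.5, 0.4, 0.3]
opening: 1.003
```

Run:
```python
from h import *
plan(([.5997,-.3069,.126],DN)); c=cap('top','mid2.png'); d=cap('side')
for y in(.035,-.035): print('short exp px',proj(c,FS+EY*y+[0,0,.066]).round(1))
a=cv2.resize(c['frame'][130:270,250:390],None,fx=3,fy=3,interpolation=cv2.INTER_CUBIC); b=cv2.resize(d['frame'][140:245,275:390],None,fx=3,fy=4,interpolation=cv2.INTER_CUBIC)
cv2.imwrite('pics/chk3.png',cv2.convertScaleAbs(np.hstack([a,b]),alpha=1.3)[:,:,::-1])
```

```text
t 25.6 p [ 0.5974 -0.3066  0.2158] open 1.003 F [0.5 0.4 0.3]
offset [0.28, 0.01, 8.98] rot [-0.1, 0.3, -0.2] rows 1.8
short exp px [319.6 202.1]
short exp px [348.8 205. ]
```

View pics/chk3.png

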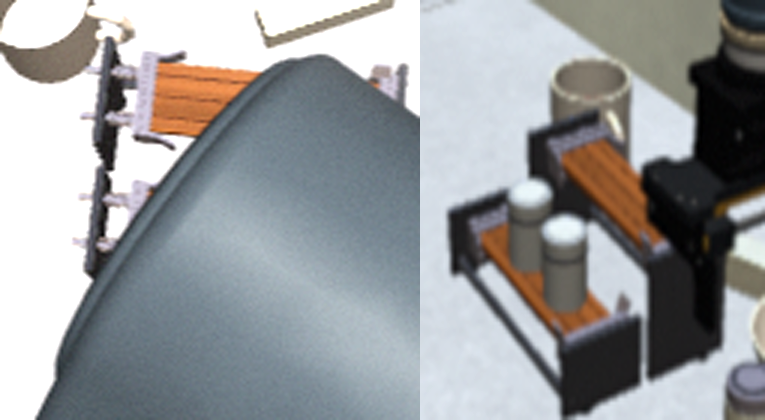

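Both short tins stand on the front board. Next is the tall tin on the right.

Emit:
arm_command:
  targets:
    - {"rot": [0, 0.3, -0.2], "offset": [0.3, 0, 3], "gripper": 0}
    - {"rot": [0, 0.3, -0.2], "offset": [0.3, 0, 6], "gripper": 0}
    - {"rot": [0, 0.3, -0.2], "offset": [0.3, 0, 8.3], "gripper": 0}
    - {"rot": [0, 0.3, -0.2], "offset": [0.3, 0, 9.1], "gripper": 0}
    - {"rot": [0, 0.3, -0.2], "offset": [0.3, 0, 9.1], "gripper": 0.5}
    - {"rot": [0, 0.3, -0.2], "offset": [0.3, 0, 9.1], "gripper": 1}
    - {"rot": [0, 0.3, -0.2], "offset": [0.3, 0, 9.1], "gripper": 1}
    - {"rot": [0, 0.3, -0.2], "offset": [0.3, 0, 9.1], "gripper": 1}

```text
time_s: 26.55
position: [0.6014, -0.3062, 0.1273]
tcp_rot: [[0.995, -0.097, 0.003], [-0.097, -0.995, -0.002], [0.004, 0.001, -1.0]]
force: [1.3, -0.1, 0.3]
opening: 0.717
```

Emit:
arm_command:
  targets:
    - {"rot": [0, 0, 0], "offset": [0, 0, 0], "gripper": 1}
    - {"rot": [0, 0, 0], "offset": [0, 0, 0], "gripper": 1}
    - {"rot": [0, 0, 0], "offset": [0, 0, 0], "gripper": 1}
    - {"rot": [0, 0, 0], "offset": [0, 0, 0], "gripper": 1}

```text
time_s: 26.95
position: [0.601, -0.3061, 0.1263]
tcp_rot: [[0.995, -0.098, 0.002], [-0.098, -0.995, -0.001], [0.002, 0.0, -1.0]]
force: [0.2, 0.4, 2.2]
opening: 0.544
```

Run:
```python
from h import *
s=bot.read_state(); h=s['position'][2]; print('h',h)
q=BS+EY*.056; q[2]=.097+h+.001
plan((np.r_[s['position'][:2],h+.19],DN),(q+[0,0,.09],DN),(q,DN))
```

```text
h 0.12625226160385467
t 26.9 p [ 0.601  -0.3061  0.1263] open 0.544 F [0.2 0.4 2.2]
offset [0.04, 0.01, -19.0] rot [0.0, -0.1, 0.1] rows 3.8
offset [3.75, -32.28, 0.2] rot [0.0, 0.0, 0.0] rows 6.5
offset [0.0, 0.0, 9.0] rot [0.0, 0.0, 0.0] rows 1.8
```

Emit:
arm_command:
  targets:
    - {"rot": [0, 0, 0], "offset": [0, 0, -4], "gripper": 1}
    - {"rot": [0, 0, 0], "offset": [0, 0, -8], "gripper": 1}
    - {"rot": [0, 0, 0], "offset": [0, 0, -12], "gripper": 1}
    - {"rot": [0, 0, 0], "offset": [0, 0, -16], "gripper": 1}
    - {"rot": [0, 0, 0], "offset": [0, 0, -18], "gripper": 1}
    - {"rot": [0, 0, 0], "offset": [0, 0, -18], "gripper": 1}

```text
time_s: 27.55
position: [0.6015, -0.3066, 0.309]
tcp_rot: [[0.995, -0.098, 0.007], [-0.098, -0.995, -0.004], [0.007, 0.003, -1.0]]
force: [-0.0, 0.8, -2.9]
opening: 0.547
```

Emit:
arm_command:
  targets:
    - {"rot": [0, 0, 0], "offset": [0.6, -4.6, 0], "gripper": 1}
    - {"rot": [0, 0, 0], "offset": [1.1, -9.2, 0], "gripper": 1}
    - {"rot": [0, 0, 0], "offset": [1.6, -13.8, 0], "gripper": 1}
    - {"rot": [0, 0, 0], "offset": [2.1, -18.4, 0], "gripper": 1}
    - {"rot": [0, 0, 0], "offset": [2.7, -23, 0], "gripper": 1}
    - {"rot": [0, 0, 0], "offset": [3.2, -27.6, 0], "gripper": 1}
    - {"rot": [0, 0, 0], "offset": [3.7, -32.3, 0], "gripper": 1}
    - {"rot": [0, 0, 0], "offset": [3.7, -32.3, 0], "gripper": 1}

```text
time_s: 28.35
position: [0.6679, 0.0191, 0.3023]
tcp_rot: [[0.996, -0.091, -0.004], [-0.091, -0.996, 0.005], [-0.004, -0.004, -1.0]]
force: [0.1, -0.4, -2.4]
opening: 0.546
```

Emit:
arm_command:
  targets:
    - {"rot": [0, 0, 0], "offset": [0, 0, 0], "gripper": 1}
    - {"rot": [0, 0, 0], "offset": [0, 0, 0], "gripper": 1}
    - {"rot": [0, 0, 0], "offset": [0, 0, 0], "gripper": 1}

```text
time_s: 28.65
position: [0.6684, 0.0106, 0.3046]
tcp_rot: [[0.995, -0.1, -0.001], [-0.1, -0.995, -0.0], [-0.001, 0.0, -1.0]]
force: [-0.0, -0.2, -2.8]
opening: 0.545
```

Run:
```python
from h import *
q=BS+EY*.056; q[2]=.097+.1263
plan((q,DN))
s=bot.read_state(); d=cap('side'); f=d['frame']; P=s['position']
for h in (.0383,.1263): print('lid/foot px',proj(d,P-[0,0,h]).round(0))
m=cv2.resize(f[90:230,260:400],None,fx=3,fy=3); cv2.imwrite('pics/t2.png',m[:,:,::-1])
```

```text
t 28.6 p [0.6684 0.0106 0.3046] open 0.545 F [-0.  -0.2 -2.8]
offset [0.22, -0.1, 8.13] rot [0.0, 0.0, 0.0] rows 1.6
lid/foot px [334. 132.]
lid/foot px [334. 159.]
```

Emit:
arm_command:
  targets:
    - {"rot": [0, 0, 0], "offset": [0.2, -0.1, 3], "gripper": 1}
    - {"rot": [0, 0, 0], "offset": [0.2, -0.1, 5.5], "gripper": 1}
    - {"rot": [0, 0, 0], "offset": [0.2, -0.1, 7.2], "gripper": 1}
    - {"rot": [0, 0, 0], "offset": [0.2, -0.1, 7.8], "gripper": 1}
    - {"rot": [0, 0, 0], "offset": [0.2, -0.1, 8.1], "gripper": 1}
    - {"rot": [0, 0, 0], "offset": [0.2, -0.1, 8.1], "gripper": 1}
    - {"rot": [0, 0, 0], "offset": [0.2, -0.1, 8.1], "gripper": 1}

```text
time_s: 29.4
position: [0.6718, 0.0125, 0.226]
tcp_rot: [[0.995, -0.098, 0.004], [-0.098, -0.995, -0.0], [0.004, 0.0, -1.0]]
force: [0.6, -0.4, -2.7]
opening: 0.542
```

Emit:
arm_command:
  targets:
    - {"rot": [0, 0, 0], "offset": [0, 0, 0], "gripper": 0.6}
    - {"rot": [0, 0, 0], "offset": [0, 0, 0], "gripper": 0.2}
    - {"rot": [0, 0, 0], "offset": [0, 0, 0], "gripper": 0}
    - {"rot": [0, 0, 0], "offset": [0, 0, 0], "gripper": 0}
    - {"rot": [0, 0, 0], "offset": [0, 0, 0], "gripper": 0}
    - {"rot": [0, 0, 0], "offset": [0, 0, -3], "gripper": 0}
    - {"rot": [0, 0, 0], "offset": [0, 0, -7], "gripper": 0}
    - {"rot": [0, 0, 0], "offset": [0, 0, -7], "gripper": 0}

```text
time_s: 30.2
position: [0.6742, 0.0125, 0.3013]
tcp_rot: [[0.995, -0.097, 0.014], [-0.097, -0.995, -0.002], [0.014, 0.001, -1.0]]
force: [0.7, -0.7, 0.4]
opening: 0.988
```

Run:
```python
from h import *
plan(([.4328,.0685,.22],DN),([.4328,.0685,.126],DN))
```

```text
t 30.2 p [0.6742 0.0125 0.3013] open 0.988 F [ 0.7 -0.7  0.4]
offset [-24.68, -3.22, 7.78] rot [0.0, -0.8, 0.2] rows 5.2
offset [0.0, 0.0, 9.4] rot [0.0, 0.0, 0.0] rows 1.9
```

Emit:
arm_command:
  targets:
    - {"rot": [0, 0, 0], "offset": [-4.5, -0.6, 0], "gripper": 0}
    - {"rot": [0, 0, 0], "offset": [-9, -1.2, 0], "gripper": 0}
    - {"rot": [0, -0.4, 0], "offset": [-13.5, -1.8, 0], "gripper": 0}
    - {"rot": [0, -0.8, 0], "offset": [-18, -2.4, 1], "gripper": 0}
    - {"rot": [0, -0.8, 0.2], "offset": [-22, -3, 3.5], "gripper": 0}
    - {"rot": [0, -0.8, 0.2], "offset": [-24.7, -3.2, 7], "gripper": 0}
    - {"rot": [0, -0.8, 0.2], "offset": [-24.7, -3.2, 7.8], "gripper": 0}
    - {"rot": [0, -0.8, 0.2], "offset": [-24.7, -3.2, 7.8], "gripper": 0}

```text
time_s: 31.0
position: [0.4277, 0.0689, 0.2156]
tcp_rot: [[0.995, -0.101, -0.015], [-0.101, -0.995, 0.001], [-0.015, 0.0, -1.0]]
force: [1.2, 0.5, 0.0]
opening: 0.997
```

Emit:
arm_command:
  targets:
    - {"rot": [0, 0, 0], "offset": [0, 0, 0], "gripper": 0}
    - {"rot": [0, 0, 0], "offset": [0, 0, 0], "gripper": 0}

```text
time_s: 31.2
position: [0.4306, 0.0684, 0.2173]
tcp_rot: [[0.995, -0.101, -0.009], [-0.101, -0.995, 0.001], [-0.009, 0.0, -1.0]]
force: [0.2, 0.1, -0.1]
opening: 0.999
```

Run:
```python
from h import *
plan(([.4328,.0685,.126],DN))
d=cap('side'); im=cv2.imread('pics/side0.png')[:,:,::-1]
# t1 foot region unchanged vs start?
q=proj(d,[.4328,.0685,.03]).astype(int); a=d['frame'][q[1]-12:q[1]+14,q[0]-14:q[0]+14].astype(int); b=im[q[1]-12:q[1]+14,q[0]-14:q[0]+14].astype(int); print(q,'diff',np.abs(a-b).mean())
```

```text
t 31.2 p [0.4306 0.0684 0.2173] open 0.999 F [ 0.2  0.1 -0.1]
offset [0.29, -0.03, 9.13] rot [0.0, 0.5, -0.1] rows 1.8
[263 214] diff 5.771520146520147
```

Emit:
arm_command:
  targets:
    - {"rot": [0, 0.5, 0], "offset": [0.3, 0, 3], "gripper": 0}
    - {"rot": [0, 0.5, 0], "offset": [0.3, 0, 6], "gripper": 0}
    - {"rot": [0, 0.5, 0], "offset": [0.3, 0, 8.3], "gripper": 0}
    - {"rot": [0, 0.5, 0], "offset": [0.3, 0, 9.1], "gripper": 0}
    - {"rot": [0, 0.5, 0], "offset": [0.3, 0, 9.1], "gripper": 0.5}
    - {"rot": [0, 0.5, 0], "offset": [0.3, 0, 9.1], "gripper": 1}
    - {"rot": [0, 0.5, 0], "offset": [0.3, 0, 9.1], "gripper": 1}
    - {"rot": [0, 0.5, 0], "offset": [0.3, 0, 9.1], "gripper": 1}

```text
time_s: 32.05
position: [0.4308, 0.0686, 0.1263]
tcp_rot: [[0.995, -0.101, -0.002], [-0.101, -0.995, 0.0], [-0.002, 0.0, -1.0]]
force: [0.0, -0.1, -0.1]
opening: 0.721
```

Emit:
arm_command:
  targets:
    - {"rot": [0, 0, 0], "offset": [0, 0, 0], "gripper": 1}
    - {"rot": [0, 0, 0], "offset": [0, 0, 0], "gripper": 1}
    - {"rot": [0, 0, 0], "offset": [0, 0, 0], "gripper": 1}
    - {"rot": [0, 0, 0], "offset": [0, 0, 0], "gripper": 1}

```text
time_s: 32.45
position: [0.4314, 0.0685, 0.1259]
tcp_rot: [[0.995, -0.101, -0.001], [-0.101, -0.995, 0.0], [-0.001, 0.0, -1.0]]
force: [1.9, -0.6, 6.5]
opening: 0.547
```

Run:
```python
from h import *
s=bot.read_state(); h=s['position'][2]; print('h',h)
q=BS.copy(); q[2]=.097+h
plan((np.r_[s['position'][:2],h+.20],DN),(np.r_[q[:2],h+.20],DN),(q,DN))
```

```text
h 0.12589201620317533
t 32.5 p [0.4314 0.0685 0.1259] open 0.547 F [ 1.9 -0.6  6.5]
offset [-0.02, 0.0, -20.0] rot [0.0, 0.0, -0.1] rows 4.0
offset [24.38, 8.89, 0.0] rot [0.0, 0.0, 0.0] rows 5.2
offset [0.0, 0.0, 10.3] rot [0.0, 0.0, 0.0] rows 2.1
```

Emit:
arm_command:
  targets:
    - {"rot": [0, 0, 0], "offset": [0, 0, -4], "gripper": 1}
    - {"rot": [0, 0, 0], "offset": [0, 0, -8], "gripper": 1}
    - {"rot": [0, 0, 0], "offset": [0, 0, -12], "gripper": 1}
    - {"rot": [0, 0, 0], "offset": [0, 0, -16], "gripper": 1}
    - {"rot": [0, 0, 0], "offset": [0, 0, -20], "gripper": 1}
    - {"rot": [0, 0, 0], "offset": [0, 0, -20], "gripper": 1}

```text
time_s: 33.05
position: [0.4326, 0.0685, 0.3295]
tcp_rot: [[0.995, -0.101, 0.005], [-0.101, -0.995, -0.0], [0.005, -0.0, -1.0]]
force: [1.0, -0.0, -2.2]
opening: 0.55
```

Emit:
arm_command:
  targets:
    - {"rot": [0, 0, 0], "offset": [4, 1.5, 0], "gripper": 1}
    - {"rot": [0, 0, 0], "offset": [8, 3, 0], "gripper": 1}
    - {"rot": [0, 0, 0], "offset": [12, 4.4, 0], "gripper": 1}
    - {"rot": [0, 0, 0], "offset": [16, 5.8, 0], "gripper": 1}
    - {"rot": [0, 0, 0], "offset": [20, 7.3, 0], "gripper": 1}
    - {"rot": [0, 0, 0], "offset": [24.4, 8.9, 0], "gripper": 1}
    - {"rot": [0, 0, 0], "offset": [24.4, 8.9, 0], "gripper": 1}
    - {"rot": [0, 0, 0], "offset": [24.4, 8.9, 0], "gripper": 1}

```text
time_s: 33.85
position: [0.6637, -0.045, 0.3209]
tcp_rot: [[0.995, -0.102, -0.011], [-0.102, -0.995, 0.002], [-0.011, -0.001, -1.0]]
force: [-0.4, 0.3, -1.7]
opening: 0.55
```

Emit:
arm_command:
  targets:
    - {"rot": [0, 0, 0], "offset": [0, 0, 0], "gripper": 1}
    - {"rot": [0, 0, 0], "offset": [0, 0, 0], "gripper": 1}
    - {"rot": [0, 0, 0], "offset": [0, 0, 0], "gripper": 1}

```text
time_s: 34.15
position: [0.6637, -0.0439, 0.3246]
tcp_rot: [[0.995, -0.1, -0.005], [-0.1, -0.995, 0.001], [-0.005, -0.0, -1.0]]
force: [0.6, 0.0, -1.8]
opening: 0.547
```

Run:
```python
from h import *
q=BS.copy(); q[2]=.097+.1259
plan((q,DN))
d=cap('side'); P=bot.read_state()['position']
print('lid/foot px',proj(d,P-[0,0,.0379]).round(0),proj(d,P-[0,0,.1259]).round(0))
cv2.imwrite('pics/t1.png',cv2.resize(d['frame'][80:250,260:400],None,fx=3,fy=3)[:,:,::-1])
```

```text
t 34.1 p [ 0.6637 -0.0439  0.3246] open 0.547 F [ 0.6  0.  -1.8]
offset [0.18, 0.04, 10.17] rot [-0.0, 0.3, -0.0] rows 2.0
lid/foot px [344. 131.] [344. 159.]
```

View pics/t1.png

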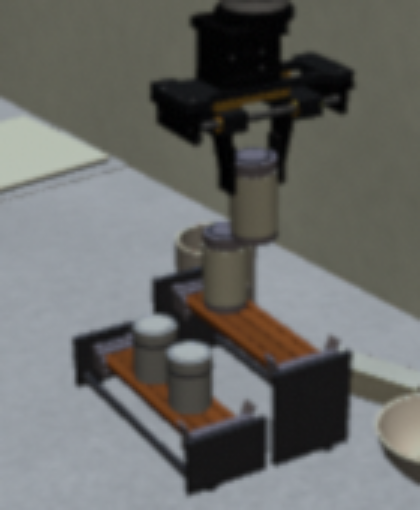

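Tin 2 stands on the back board, and the held tin shows where expected (lid at 252,153 in the crop). Lower it and release.

Emit:
arm_command:
  targets:
    - {"rot": [0, 0.3, 0], "offset": [0.2, 0, 4], "gripper": 1}
    - {"rot": [0, 0.3, 0], "offset": [0.2, 0, 7.5], "gripper": 1}
    - {"rot": [0, 0.3, 0], "offset": [0.2, 0, 9.3], "gripper": 1}
    - {"rot": [0, 0.3, 0], "offset": [0.2, 0, 9.9], "gripper": 1}
    - {"rot": [0, 0.3, 0], "offset": [0.2, 0, 10.2], "gripper": 1}
    - {"rot": [0, 0.3, 0], "offset": [0.2, 0, 10.2], "gripper": 1}
    - {"rot": [0, 0.3, 0], "offset": [0.2, 0, 10.2], "gripper": 1}
    - {"rot": [0, 0.3, 0], "offset": [0.2, 0, 10.2], "gripper": 1}

```text
time_s: 35.0
position: [0.6672, -0.0451, 0.2237]
tcp_rot: [[0.995, -0.101, 0.005], [-0.101, -0.995, -0.001], [0.005, 0.0, -1.0]]
force: [-0.4, 0.2, -1.7]
opening: 0.55
```

Emit:
arm_command:
  targets:
    - {"rot": [0, 0, 0], "offset": [0, 0, 0], "gripper": 0.6}
    - {"rot": [0, 0, 0], "offset": [0, 0, 0], "gripper": 0.2}
    - {"rot": [0, 0, 0], "offset": [0, 0, 0], "gripper": 0}
    - {"rot": [0, 0, 0], "offset": [0, 0, 0], "gripper": 0}
    - {"rot": [0, 0, 0], "offset": [0, 0, 0], "gripper": 0}
    - {"rot": [0, 0, 0], "offset": [0, 0, -3], "gripper": 0}
    - {"rot": [0, 0, 0], "offset": [0, 0, -7], "gripper": 0}
    - {"rot": [0, 0, 0], "offset": [0, 0, -7], "gripper": 0}

```text
time_s: 35.8
position: [0.6693, -0.0455, 0.2988]
tcp_rot: [[0.995, -0.101, 0.014], [-0.101, -0.995, -0.003], [0.014, 0.002, -1.0]]
force: [0.4, 0.8, 0.8]
opening: 0.988
```

Run:
```python
from h import *
plan(([.4827,-.4115,.22],DN))
```

```text
t 35.8 p [ 0.6693 -0.0455  0.2988] open 0.988 F [0.4 0.8 0.8]
offset [-14.97, 38.29, 7.74] rot [0.1, -0.8, -0.0] rows 8.4
```

Emit:
arm_command:
  targets:
    - {"rot": [0, 0, 0], "offset": [-1.7, 4.4, 0], "gripper": 0}
    - {"rot": [0, 0, 0], "offset": [-3.5, 8.9, 0], "gripper": 0}
    - {"rot": [0, 0, 0], "offset": [-5.2, 13.4, 0], "gripper": 0}
    - {"rot": [0, -0.4, 0], "offset": [-7, 17.9, 0], "gripper": 0}
    - {"rot": [0, -0.8, 0], "offset": [-8.8, 22.4, 1], "gripper": 0}
    - {"rot": [0, -0.8, 0], "offset": [-10.5, 26.8, 2], "gripper": 0}
    - {"rot": [0, -0.8, 0], "offset": [-12.2, 31.2, 3], "gripper": 0}
    - {"rot": [0, -0.8, 0], "offset": [-14, 35.5, 4], "gripper": 0}

```text
time_s: 36.6
position: [0.49, -0.3855, 0.2517]
tcp_rot: [[0.995, -0.101, -0.012], [-0.101, -0.995, 0.001], [-0.012, 0.0, -1.0]]
force: [0.5, -0.2, -0.4]
opening: 1.001
```

Emit:
arm_command:
  targets:
    - {"rot": [0, 0, 0], "offset": [-1, 2.8, 2], "gripper": 0}
    - {"rot": [0, 0, 0], "offset": [-1, 2.8, 3.7], "gripper": 0}
    - {"rot": [0, 0, 0], "offset": [-1, 2.8, 3.7], "gripper": 0}
    - {"rot": [0, 0, 0], "offset": [-1, 2.8, 3.7], "gripper": 0}
    - {"rot": [0, 0, 0], "offset": [-1, 2.8, 3.7], "gripper": 0}

```text
time_s: 37.1
position: [0.4787, -0.4103, 0.2163]
tcp_rot: [[0.995, -0.1, -0.012], [-0.1, -0.995, 0.0], [-0.012, 0.001, -1.0]]
force: [0.5, -0.8, 0.5]
opening: 1.001
```

Run:
```python
from h import *
plan(([.4827,-.4115,.126],DN))
d=cap('side'); im=cv2.imread('pics/side0.png')[:,:,::-1]
q=proj(d,[.4827,-.4115,.03]).astype(int); sl=np.s_[q[1]-14:q[1]+16,q[0]-16:q[0]+16]; print(q,'diff',np.abs(d['frame'][sl].astype(int)-im[sl]).mean())
```

```text
t 37.1 p [ 0.4787 -0.4103  0.2163] open 1.001 F [ 0.5 -0.8  0.5]
offset [0.52, 0.07, 9.03] rot [0.1, 0.7, 0.0] rows 1.8
[377 288] diff 19.130902777777777
```

Run:
```python
from h import *
d=cap('side'); im=cv2.imread('pics/side0.png'); cur=np.ascontiguousarray(d['frame'][:,:,::-1])
t=im[262:306,364:392]; r=cv2.matchTemplate(cur[240:330,330:430],t,cv2.TM_CCOEFF_NORMED); _,v,_,l=cv2.minMaxLoc(r); print(v,l[0]+330-364,l[1]+240-262)
```

```text
0.8927939534187317 0 0
```

Tin 3 hasn't moved, so I'll grip it.

Emit:
arm_command:
  targets:
    - {"rot": [0, 0.7, 0], "offset": [0.5, 0.1, 3], "gripper": 0}
    - {"rot": [0, 0.7, 0], "offset": [0.5, 0.1, 6], "gripper": 0}
    - {"rot": [0, 0.7, 0], "offset": [0.5, 0.1, 8.3], "gripper": 0}
    - {"rot": [0, 0.7, 0], "offset": [0.5, 0.1, 9.1], "gripper": 0}
    - {"rot": [0, 0.7, 0], "offset": [0.5, 0.1, 9.1], "gripper": 0.5}
    - {"rot": [0, 0.7, 0], "offset": [0.5, 0.1, 9.1], "gripper": 1}
    - {"rot": [0, 0.7, 0], "offset": [0.5, 0.1, 9.1], "gripper": 1}
    - {"rot": [0, 0.7, 0], "offset": [0.5, 0.1, 9.1], "gripper": 1}

```text
time_s: 38.0
position: [0.4821, -0.4126, 0.1258]
tcp_rot: [[0.995, -0.101, 0.001], [-0.101, -0.995, -0.002], [0.001, 0.002, -1.0]]
force: [-0.0, -0.8, -0.1]
opening: 0.722
```

Emit:
arm_command:
  targets:
    - {"rot": [0, 0, 0], "offset": [0, 0, 0], "gripper": 1}
    - {"rot": [0, 0, 0], "offset": [0, 0, 0], "gripper": 1}
    - {"rot": [0, 0, 0], "offset": [0, 0, 0], "gripper": 1}
    - {"rot": [0, 0, 0], "offset": [0, 0, 0], "gripper": 1}

```text
time_s: 38.4
position: [0.4821, -0.4125, 0.125]
tcp_rot: [[0.995, -0.101, 0.001], [-0.101, -0.995, -0.001], [0.001, 0.001, -1.0]]
force: [0.9, 0.5, 3.8]
opening: 0.546
```

Run:
```python
from h import *
s=bot.read_state(); h=s['position'][2]; print('h',h)
q=BS-EY*.056; q[2]=.097+h
plan((np.r_[s['position'][:2],h+.20],DN),(np.r_[q[:2],h+.20],DN),(q,DN))
```

```text
h 0.1249858609647953
t 38.4 p [ 0.4821 -0.4125  0.125 ] open 0.546 F [0.9 0.5 3.8]
offset [0.02, 0.02, -20.0] rot [0.1, -0.1, -0.1] rows 4.0
offset [14.51, -32.86, 0.0] rot [0.0, 0.0, 0.0] rows 7.2
offset [0.0, 0.0, 10.3] rot [0.0, 0.0, 0.0] rows 2.1
```

Emit:
arm_command:
  targets:
    - {"rot": [0, 0, 0], "offset": [0, 0, -4], "gripper": 1}
    - {"rot": [0, 0, 0], "offset": [0, 0, -8], "gripper": 1}
    - {"rot": [0, 0, 0], "offset": [0, 0, -12], "gripper": 1}
    - {"rot": [0, 0, 0], "offset": [0, 0, -16], "gripper": 1}
    - {"rot": [0, 0, 0], "offset": [0, 0, -20], "gripper": 1}
    - {"rot": [0, 0, 0], "offset": [0, 0, -20], "gripper": 1}

```text
time_s: 39.0
position: [0.4832, -0.414, 0.3305]
tcp_rot: [[0.995, -0.101, 0.007], [-0.101, -0.995, -0.009], [0.008, 0.009, -1.0]]
force: [0.1, -0.6, -1.3]
opening: 0.544
```

Emit:
arm_command:
  targets:
    - {"rot": [0, 0, 0], "offset": [1.9, -4.4, 0], "gripper": 1}
    - {"rot": [0, 0, 0], "offset": [3.8, -8.8, 0], "gripper": 1}
    - {"rot": [0, 0, 0], "offset": [5.7, -13, 0], "gripper": 1}
    - {"rot": [0, 0, 0], "offset": [7.6, -17.3, 0], "gripper": 1}
    - {"rot": [0, 0, 0], "offset": [9.5, -21.6, 0], "gripper": 1}
    - {"rot": [0, 0, 0], "offset": [11.4, -25.8, 0], "gripper": 1}
    - {"rot": [0, 0, 0], "offset": [13.2, -29.8, 0], "gripper": 1}
    - {"rot": [0, 0, 0], "offset": [14.5, -32.9, 0], "gripper": 1}

```text
time_s: 39.8
position: [0.6591, -0.0965, 0.3218]
tcp_rot: [[0.995, -0.1, -0.004], [-0.1, -0.995, 0.002], [-0.005, -0.001, -1.0]]
force: [0.1, -0.3, -0.8]
opening: 0.544
```

Emit:
arm_command:
  targets:
    - {"rot": [0, 0, 0], "offset": [0, 0, 0], "gripper": 1}
    - {"rot": [0, 0, 0], "offset": [0, 0, 0], "gripper": 1}
    - {"rot": [0, 0, 0], "offset": [0, 0, 0], "gripper": 1}
    - {"rot": [0, 0, 0], "offset": [0, 0, 0], "gripper": 1}

```text
time_s: 40.2
position: [0.6584, -0.1008, 0.3236]
tcp_rot: [[0.995, -0.103, -0.002], [-0.103, -0.995, 0.0], [-0.002, 0.0, -1.0]]
force: [-0.4, 0.2, -1.2]
opening: 0.546
```

Run:
```python
from h import *
q=BS-EY*.056; q[2]=.097+.125
plan((q,DN))
```

```text
t 40.2 p [ 0.6584 -0.1008  0.3236] open 0.546 F [-0.4  0.2 -1.2]
offset [0.11, -0.08, 10.16] rot [0.0, 0.1, -0.2] rows 2.0
```

Emit:
arm_command:
  targets:
    - {"rot": [0, 0.1, 0.2], "offset": [0.1, -0.1, 4], "gripper": 1}
    - {"rot": [0, 0.1, 0.2], "offset": [0.1, -0.1, 7.5], "gripper": 1}
    - {"rot": [0, 0.1, 0.2], "offset": [0.1, -0.1, 9.3], "gripper": 1}
    - {"rot": [0, 0.1, 0.2], "offset": [0.1, -0.1, 9.9], "gripper": 1}
    - {"rot": [0, 0.1, 0.2], "offset": [0.1, -0.1, 10.2], "gripper": 1}
    - {"rot": [0, 0.1, 0.2], "offset": [0.1, -0.1, 10.2], "gripper": 1}
    - {"rot": [0, 0.1, 0.2], "offset": [0.1, -0.1, 10.2], "gripper": 1}
    - {"rot": [0, 0.1, 0.2], "offset": [0.1, -0.1, 10.2], "gripper": 1}

```text
time_s: 41.0
position: [0.661, -0.0988, 0.2237]
tcp_rot: [[0.994, -0.105, 0.004], [-0.105, -0.995, -0.001], [0.004, 0.001, -1.0]]
force: [0.6, 0.0, -1.0]
opening: 0.543
```

Emit:
arm_command:
  targets:
    - {"rot": [0, 0, 0], "offset": [0, 0, 0], "gripper": 0.6}
    - {"rot": [0, 0, 0], "offset": [0, 0, 0], "gripper": 0.2}
    - {"rot": [0, 0, 0], "offset": [0, 0, 0], "gripper": 0}
    - {"rot": [0, 0, 0], "offset": [0, 0, 0], "gripper": 0}
    - {"rot": [0, 0, 0], "offset": [0, 0, 0], "gripper": 0}
    - {"rot": [0, 0, 0], "offset": [0, 0, -3], "gripper": 0}
    - {"rot": [0, 0, 0], "offset": [0, 0, -7], "gripper": 0}
    - {"rot": [0, 0, 0], "offset": [0, 0, -10], "gripper": 0}

```text
time_s: 41.8
position: [0.6605, -0.0986, 0.3243]
tcp_rot: [[0.995, -0.105, 0.003], [-0.105, -0.995, -0.001], [0.003, 0.0, -1.0]]
force: [0.4, -0.5, 0.6]
opening: 0.983
```

Emit:
arm_command:
  targets:
    - {"rot": [0, 0, 0], "offset": [-2, -4.5, 0], "gripper": 0}
    - {"rot": [0, 0, 0], "offset": [-4, -9, 0], "gripper": 0}
    - {"rot": [0, 0, 0], "offset": [-6, -13.5, 0], "gripper": 0}
    - {"rot": [0, 0, 0], "offset": [-8, -18, 0], "gripper": 0}
    - {"rot": [0, 0, 0], "offset": [-10, -22.5, 0], "gripper": 0}
    - {"rot": [0, 0, 0], "offset": [-12, -27, 0], "gripper": 0}
    - {"rot": [0, 0, 0], "offset": [-14, -31.5, 0], "gripper": 0}
    - {"rot": [0, 0, 0], "offset": [-16, -36, 0], "gripper": 0}

```text
time_s: 42.6
position: [0.5378, 0.2781, 0.3223]
tcp_rot: [[0.995, -0.105, 0.002], [-0.105, -0.995, -0.0], [0.002, -0.0, -1.0]]
force: [0.8, 0.0, 0.2]
opening: 1.004
```

Emit:
arm_command:
  targets:
    - {"rot": [0, 0, 0], "offset": [-2, -4.5, 0], "gripper": 0}
    - {"rot": [0, 0, 0], "offset": [-4, -9, 0], "gripper": 0}
    - {"rot": [0, 0, 0], "offset": [-6, -13.5, 0], "gripper": 0}
    - {"rot": [0, 0, 0], "offset": [-6, -17, 0], "gripper": 0}
    - {"rot": [0, 0, 0], "offset": [-6, -17, 0], "gripper": 0}

```text
time_s: 43.1
position: [0.4958, 0.4562, 0.3219]
tcp_rot: [[0.995, -0.099, 0.003], [-0.099, -0.995, 0.003], [0.003, -0.003, -1.0]]
force: [0.0, -0.9, 0.2]
opening: 1.004
```

Run:
```python
from h import *
plan(); c=cap('top'); d=cap('side')
a=cv2.resize(c['frame'][110:250,260:400],None,fx=4,fy=4,interpolation=cv2.INTER_CUBIC); b=cv2.resize(d['frame'][130:250,285:385],None,fx=2.4,fy=2.4,interpolation=cv2.INTER_CUBIC)
b=np.pad(b,((0,560-b.shape[0]),(0,0),(0,0))); b[300:460,:]=cv2.resize(c['frame'],(240,160))
a=a.copy()
for S,ys,h in((FS,(.035,-.035),.066),(BS,(.056,0,-.056),.094)):
    for y in ys:
        q=proj(c,S+EY*y+[0,0,h]); print(q.round(1)); cv2.circle(a,tuple(int(x) for x in (q-[260,110]+.5)*4),2,(255,0,0),-1)
cv2.imwrite('pics/fin.png',np.hstack([a,b])[:,:,::-1]); boards(c,.052); boards(c,.097)
```

```text
t 43.1 p [0.4958 0.4562 0.3219] open 1.004 F [ 0.  -0.9  0.2]
[319.6 202.1]
[348.8 205. ]
[314.1 151.6]
[339. 154.]
[363.9 156.4]
comp [337.8 170.3] 664 mean [664.  -45.1] rect [array([677.1, -45.4]), array([191.8,  62.8]), np.float64(84.4)]
comp [333.3 209.6] 1010 mean [560.7 -33.2] rect [array([565. , -34.4]), array([182.8,  59.7]), np.float64(84.2)]
comp [337.8 170.3] 664 mean [651.6 -43.9] rect [array([664. , -44.2]), array([182.6,  59.8]), np.float64(84.4)]
comp [333.3 209.6] 1010 mean [553.3 -32.5] rect [array([557.4, -33.7]), array([174. ,  56.8]), np.float64(84.2)]
```

View pics/fin.png

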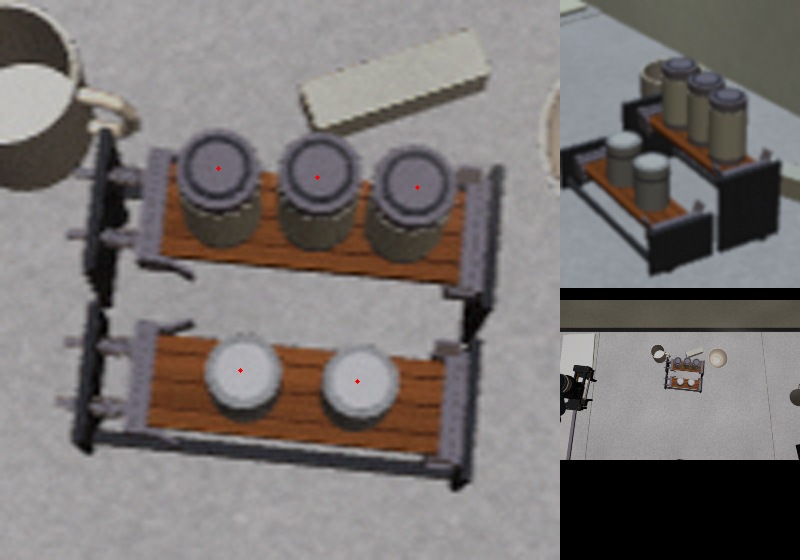

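All five tins stand within about 3 mm of their targets and both boards are home. The counter is clear except for the jug, butter and bowl.

```bash
python3 -c "
from h import *
print(ticket.hand_in())"
```

```text
the job is handed in; nothing more can be done
None
```

The job is done and handed in at about 43 s of robot time. Both boards are back in the shelf, the two short tins stand on the front step and the three tall ones on the back step. Hand-in gave no verdict.

**Boards:** In the last top view, the front board's centre measured (0.565, −0.034) m and the back board's (0.664, −0.044) m, both turned −5.7°. That is within about 1–2 mm of my estimated seats. Each showed about 183 mm between the shoe lips, where 184 mm is expected. I did not measure board tilt; both looked flat in the side view.

**Tins:** All five looked upright in both views, and their tops were within about 3 mm of the planned spots. Tin tilt was judged only by eye. At least two tins (the first tall one and one short one) were released 2–3 mm above the board and settled without trouble.

**Other checks:** The jug, butter and bowl looked unmoved, though I did not measure them. The gripper was open and well clear at hand-in. I saw no board knocked aside and no grip slip. One automatic check failed to tell a short tin from its background, so I confirmed that tin by eye instead.

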